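# Gauge the depth of a pressed-in plug

### The job

Slide the bored block along the bench, flat and without lifting it, until its bore is under the tip of the raised depth probe. Then lower the probe by its grip, gently, until its tip touches the plug at the bottom of the bore, and only then press the lock lever on the gauge head fully down. Leave the probe standing on the plug, and leave the spare block and everything else on the bench where they are.

Things in the scene. Friction and masses are not known exactly. Their poses are not given: they have to be found in the camera images.
- stand: Depth gauge stand, fixed to the bench, placed anew each time. Origin on the bench straight below the probe axis; its front is its own -x side and faces the robot's left, z up. A steel column (38 mm dia, 330 high, on a 90 x 90 x 14 mm foot) stands at own x = +100, y = +125 mm; an arm from it carries the grey gauge head. Under the head there is only the probe.
- head_front (a point): Middle of the lower front edge of the grey gauge head, a box at own x -58 to +50, y -50 to +50, z 220 to 300 mm of the stand. It overhangs the probe grip: a gripper pointing straight down strikes it, so come in from the front (-x), tilted about 40 degrees, the hand leaning back to -x.
- probe: The depth probe, a vertical steel rod sliding up and down in the gauge head; it cannot turn. Origin at its tip; axes parallel to the stand's. Lower 42 mm is 8 mm dia, above that 14 mm dia. A dragging fit (about 3.5 N, the probe weighs 0.2 kg) keeps it at whatever height it is left. The tip starts 45 to 65 mm above the bench and can go down to 5 mm.
- probe_tip (a point): Centre of the probe's flat lower tip (8 mm dia).
- probe_grip (a point): Centre of the probe's black grip block, 36 (x) x 18 (y) x 32 (z) mm, sticking out of the rod to the front: 47 mm in front (-x) of the probe axis and 105 mm above the tip. Squeeze it across its 18 mm width (the stand's y). It moves with the probe. Its underside stays at least 94 mm above the bench.
- lock (a joint): Angle of the lock lever on the side (-y) face of the gauge head, rad: 0 = open (lever points to own -y and 0.9 rad, 52 degrees, upward), 0.9 = fully down, locked (lever level). It turns about the stand's x axis, stays where it is left, and takes about 2 to 4 N pushed down near its end. Turning it does not move the probe.
- lock_pivot (a point): Pivot of the lock lever, on the stand: own x = 0, y = -72 mm, z = 240 mm.
- lock_tip (a point): Centre of the lever's rounded end, 92 mm from the pivot. The outer half is a rubber-covered bar 18 mm thick; a straight downward push at about 48 mm sideways (to -y) of the pivot brings it from open to locked, the bar's top then being 249 mm above the bench.
- work: The bored block: aluminium, 150 (x) x 64 (y) x 36 (z) mm, 0.5 to 0.95 kg, loose on the bench. Origin at the centre of its underside. At its +x end a 20 mm bore goes down from the top; a gripping rib stands at its -x end. A plug of the same metal sits tight in the bore, its flat top 10 to 26 mm below the block's top face, different each time and not reported.
- work_bore (a point): Centre of the bore's mouth: x = +40, y = 0, z = 36 mm in the block.
- work_rib (a point): Grip point in the rib: x = -45, y = 0, z = 60 mm in the block. The rib is 40 (x) x 20 (y) mm and runs from the block's top face at z = 36 to z = 75 mm; squeeze it across its 20 mm width. Clear height between the block's top face and this point is 24 mm.
- spare: Spare block, same size, metal and rib as the bored block, but with a round 26 mm raised boss, 12 mm high, in place of the bore. Leave alone. The two blocks lie out in front of the gauge, one nearer the robot than the other, and swap places.
- bush: Loose steel bush, 52 mm dia, 45 mm high; bystander. Origin at its underside.
- angle: Loose steel angle bracket, 80 x 60 mm foot with a 70 mm high upright; bystander.
- spanner: Loose steel spanner 170 mm long; bystander.
- mallet: Loose hammer; bystander.
- bolt: Loose steel bolt standing on its head, 75 mm high; bystander.
- oil: Grey plastic bottle, 56 mm dia, 150 mm high; bystander.
Things that resemble listed ones, but are neither listed nor needed, are in the scene too. Leave any green or yellow look-alike of the work alone.

How it is judged:
By the outcome, as a careful person would: the job done as asked, in the order asked, and still so for the second after the job is handed in, with the robot touching nothing.
It also fails if it takes over 72 s, if anything falls off the work surface, if the arm or the gripper's body presses on something with over 40 N, if the wrist force passes 120 N, or if a joint passes its speed limit or range.

### The arm

A 6-joint arm with a two-finger parallel gripper is mounted at the origin on the work surface. World frame = base frame: x ahead of the robot, y to its left, z up, the work surface at z = 0. Lengths are in m, angles in rad, forces in N, time in s.
With the tool pointing down it reaches from about 0.375 to 0.9 m from the base axis. Payload 3.1 kg.
Tool frame: the origin (TCP) lies where the fingers leave the gripper's body, on its centre line; the fingertips stand 73 mm ahead of it and the grasp point (between the pads) lies 54 mm ahead of it; z points along the fingers, y is the direction in which the jaws open and shut (so a half turn about z gives the same grasp; the last joint's range is limited). The gripper opens to 85 mm and grips with 20 to 120 N. Pads are 22 mm wide; open, the fingers measure 114 mm over their backs; the gripper's body (76 mm by 85 mm) begins 54 mm behind the grasp point. The pads swing forward as they close: fully open they stand 13 mm farther back than shut.
Start: joints at [1.117, 0.527, 1.433, -0, 1.181, -0.178], TCP at [0.17, 0.602, 0.304] pointing down, gripper open.
Joint ranges: [-3.08, 3.08], [-0.75, 2.2], [0.22, 2.44], [-1.43, 4.57], [0, 2.65], [-2.85, 2.85]. Speed limits (rad/s): [2.79, 2.79, 3.14, 3.14, 3.14, 3.14].

### API

Orientations are given as a unit quaternion [w, x, y, z].
In Python, from cell import r gives the robot as it stands. The module is installed in compiled form; this text tells all that it offers.
- The arm moves only by the shell command python3 -m handwheel 'ROWS' [FORCE]. ROWS is JSON, a list of rows, each a list of 3 entries, a list of its own where there are three numbers: the turn, a rotation vector about the tool's x, y, z in rad, then the shift along the tool's x, y, z in cm, then the finger opening in cm, from 0 to 8.54. In form: [[[rx, ry, rz], [tx, ty, tz], grip], ...]. A call has 1 to 20 rows; each row shifts and turns the commanded pose from where the row before left it, along the tool's axes as they then stand; what a row does not reach is not made up. A row lasts 1/8 s, in which the tool goes at most 62.5 mm and 10.7 degrees, less where a joint would pass 70% of its speed; a pose out of reach is approached as far as the arm can. A call with a gripper value outside its range is refused whole. The fingers move at their own pace and stop on an object; FORCE is the grip in N (left out, the last holds). Time passes only in rows, so rows that do not move let the fingers close. It gives the time, the measured TCP pose, the force and the opening at its end, in the units of the state.
- r.get_state(): the state, without advancing time (a new reading comes with each control period).
- r.capture(name): name is "scene" or "side" or "wrist"; returns the picture (384x512x3 uint8, blue, green, red); there is no depth.
- r.get_calibration(name): a dict with "fovy" (degrees; the focal length in pixels is half the picture's height over the tangent of half this angle, whatever the lens; pixels are square), "cx", "cy" (the principal point, pixels), "rvec" (rotation vector, rad) and "tvec" (3), from world to camera coordinates, as OpenCV has them; the wrist camera has in their place "T_tool_cam" (4x4, takes a point from camera to tool coordinates, whose origin is the TCP and whose axes are the flange's). Camera axes: x right, y down, z forward; pixel columns grow to the right and rows downward; lengths in m; the calibration is good to about 2 mm. A picture is of the moment at which its call begins: read the wrist's pose just before it. get_calibration takes no time and is no camera call.
- r.job_done(): hands the job in, once; it reports no verdict.
The state is a dict: "t": time; "joints": joint angles; "joint_vel": joint speeds; "tau": joint torques, N m; "eef_pos": TCP position; "ee_rot": TCP orientation; "contact_force": force on the tool from outside, world axes, zero at the start; "torque": the same for the moment, N m; "opening": opening from 0.0 (shut) to 1.0 (fully open).
Only numpy, scipy, OpenCV 4.12 (cv2) and the standard library are available. Lean on these libraries where they do the work, as an engineer would, in place of code of your own. Each camera call takes 0.05 s, during which the arm holds its last target.

## Working session

There is one attempt and no reset: what is moved stays moved. The work goes in short steps, Python scripts to look and compute and a shell command to move; the robot and the scene stay as the last step left them, time stands still between calls to the robot, and variables do not carry over. Pictures are saved under pics/ and viewed, and the job is handed in when it is done.

```bash
mkdir -p pics; ls
python3 - <<'E'
from cell import r
import cv2
s=r.get_state();print(s)
for n in("scene","side","wrist"):
    print(n,r.get_calibration(n)); cv2.imwrite(f"pics/{n}0.png",r.capture(n))
E
```

```text
pics
{'t': 0.0, 'joints': array([ 1.11750034e+00,  5.28417448e-01,  1.43389617e+00,  2.01854074e-05,
        1.18140094e+00, -1.78501081e-01]), 'joint_vel': array([ 0.00148288, -0.00089947,  0.00012518, -0.0002392 ,  0.00198333,
        0.00030349]), 'tau': array([ 3.76825074e-04, -4.42348766e+01, -1.78025830e+01, -1.61308785e-04,
        8.41820467e-03,  6.82475623e-07]), 'eef_pos': array([0.16931305, 0.60104914, 0.30296534]), 'ee_rot': array([-3.38478607e-04,  1.36969292e-01,  9.90574726e-01, -1.00555613e-03]), 'contact_force': array([-0.14249648, -0.19651647,  0.89433343]), 'torque': array([-0.05450118,  0.00107875, -0.00074657]), 'opening': 0.9987041625587547}
scene {'fovy': 45.77037653792041, 'cx': 249.37086846759246, 'cy': 185.84479316954335, 'rvec': array([ 1.67900015,  1.97734823, -0.73436887]), 'tvec': array([ 0.04120795, -0.27211353,  1.79132055])}
side {'fovy': 54.54630191717334, 'cx': 255.21693679770806, 'cy': 193.5956716788375, 'rvec': array([ 2.28453158, -0.41188404,  0.19356029]), 'tvec': array([-0.47795346,  0.28393014,  1.00757723])}
wrist {'fovy': 70.1959048324715, 'cx': 255.4060068670107, 'cy': 190.19796222409735, 'T_tool_cam': array([[ 4.54333469e-04, -9.50686616e-01, -3.10152786e-01,
         7.90372295e-02],
       [ 9.99999621e-01,  2.01529685e-04,  8.47136425e-04,
         9.72555715e-04],
       [-7.42856269e-04, -3.10153054e-01,  9.50686348e-01,
        -6.94636578e-02],
       [ 0.00000000e+00,  0.00000000e+00,  0.00000000e+00,
         1.00000000e+00]])}
```

View pics/scene0.png

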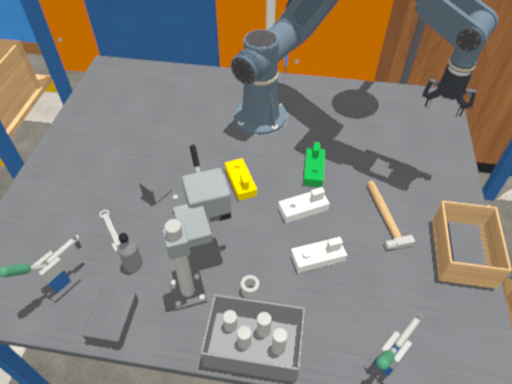

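View pics/side0.png

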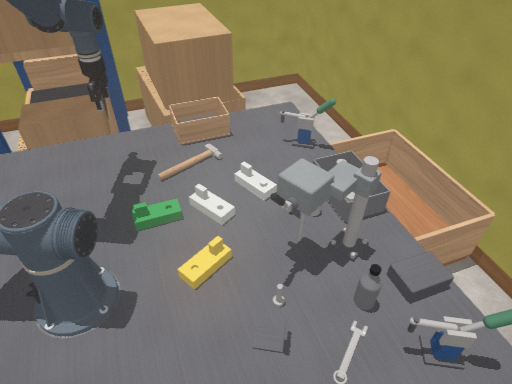

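View pics/wrist0.png

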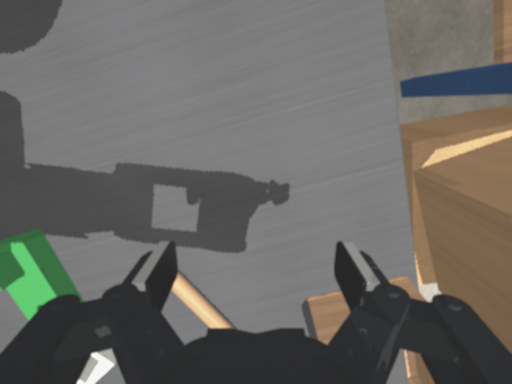

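The scene picture shows two pale blocks, at about (304,205) and (319,255). There is a green look-alike at (315,165), a yellow one at (241,180), and the gauge head at (205,190). Next I'll enlarge the candidates.

Run:
```python
import cv2,numpy as np
a=cv2.imread("pics/scene0.png");b=cv2.imread("pics/side0.png")
c1=cv2.resize(a[180:280,265:365],(400,400),interpolation=cv2.INTER_CUBIC)
c2=cv2.resize(b[150:250,180:280],(400,400),interpolation=cv2.INTER_CUBIC)
cv2.imwrite("pics/crop1.png",np.hstack([c1,c2]))
c1=cv2.resize(a[150:310,150:250],(375,600),interpolation=cv2.INTER_CUBIC)
c2=cv2.resize(b[140:265,260:385],(420,420),interpolation=cv2.INTER_CUBIC)
c2=cv2.copyMakeBorder(c2,0,180,0,0,0)
cv2.imwrite("pics/crop2.png",np.hstack([c1,c2]))
```

```text
(no output)
```

View pics/crop1.png

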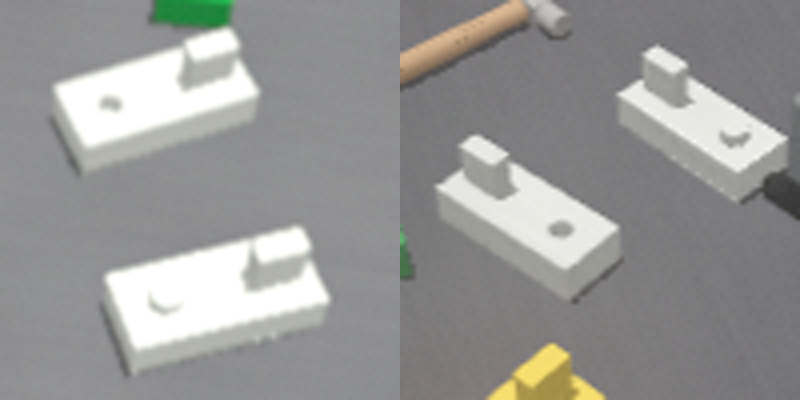

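View pics/crop2.png

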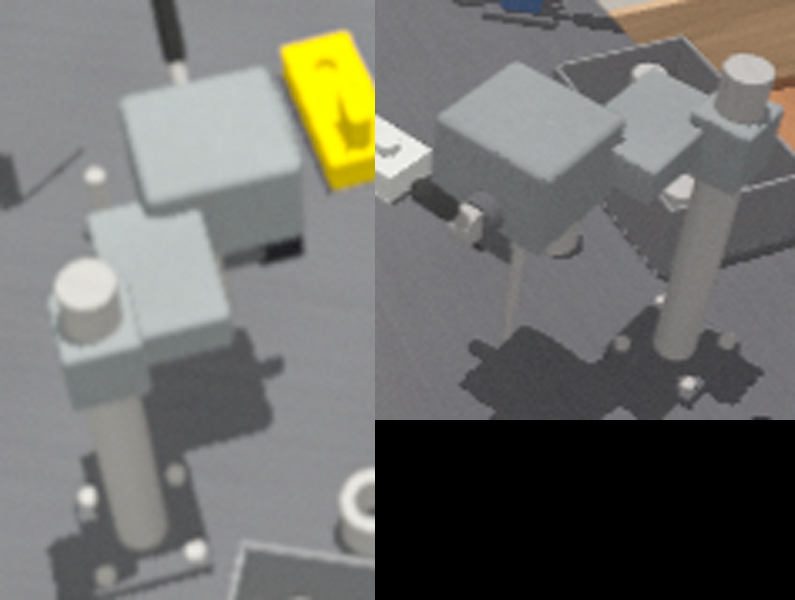

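The near block, scene (304,205) and side (211,205), has a dark bore at scene (292,205) and side (220,207). It is the work. The far block, scene (319,255), has a raised boss, so it is the spare. The green and yellow ones are decoys. Now I'll measure.

```bash
cat > h.py <<'E'
import cv2,numpy as np
from scipy.spatial.transform import Rotation as R
from cell import r
def K(c):
    f=192/np.tan(np.radians(c["fovy"])/2); return np.array([[f,0,c["cx"]],[0,f,c["cy"]],[0,0,1]])
def toolpose(s):
    q=s["ee_rot"]; T=np.eye(4); T[:3,:3]=R.from_quat([q[1],q[2],q[3],q[0]]).as_matrix(); T[:3,3]=s["eef_pos"]; return T
def P(n,s=None):
    c=r.get_calibration(n)
    if n=="wrist":
        T=np.linalg.inv(toolpose(s)@c["T_tool_cam"]); E=T[:3]
    else:
        E=np.c_[cv2.Rodrigues(c["rvec"])[0],c["tvec"]]
    return K(c),E
def ray(cam,uv):
    k,E=cam; d=E[:,:3].T@np.linalg.solve(k,[*uv,1]); o=-E[:,:3].T@E[:,3]; return o,d/np.linalg.norm(d)
def onz(cam,uv,z):
    o,d=ray(cam,uv); return o+d*(z-o[2])/d[2]
def tri(c1,u1,c2,u2):
    o,d=ray(c1,u1);p,e=ray(c2,u2)
    t=np.linalg.lstsq(np.c_[d,-e],p-o,rcond=None)[0]; a=o+d*t[0];b=p+e*t[1]
    return (a+b)/2,np.linalg.norm(a-b)*1000
def proj(cam,X):
    k,E=cam; q=k@(E[:,:3]@np.asarray(X,float)+E[:,3]); return q[:2]/q[2]
E
python3 - <<'E'
from h import *
np.set_printoptions(precision=4,suppress=True)
S=P("scene");D=P("side")
o=lambda x,y:(265+x/4-.375,180+y/4-.375)
d=lambda x,y:(180+(x-400)/4-.375,150+y/4-.375)
print("bore tri",tri(S,o(110,102),D,d(560,228)))
print("bore z36",onz(S,o(110,102),.036),onz(D,d(560,228),.036))
for n,u in dict(lowxlowy=(55,92),hixlowy=(82,148),hixhiy=(258,92)).items(): print("S",n,onz(S,o(*u),.036))
for n,u in dict(lowxhiy=(438,188),lowxlowy=(572,265),hixlowy=(620,228)).items(): print("D",n,onz(D,d(*u),.036))
print("stand: head top corners z300")
a=lambda x,y:(150+x/3.75-.37,150+y/3.75-.37)
for u in [(122,100),(270,70),(300,168),(145,205)]: print(onz(S,a(*u),.3))
b=lambda x,y:(260+(x-375)/3.36-.35,140+y/3.36-.35)
print("side")
for u in [(438,118),(518,63),(622,122),(540,178)]: print(onz(D,b(*u),.3))
print("tip ray at z .045 .055 .065",[onz(D,b(508,340),z) for z in(.045,.055,.065)])
E
```

```text
bore tri (array([0.4501, 0.1717, 0.0381]), np.float64(1.487414228091788))
bore z36 [0.4477 0.1721 0.036 ] [0.451 0.173 0.036]
S lowxlowy [0.4446 0.1274 0.036 ]
S hixlowy [0.4968 0.1552 0.036 ]
S hixhiy [0.4186 0.2886 0.036 ]
D lowxhiy [0.3683 0.2544 0.036 ]
D lowxlowy [0.4479 0.1292 0.036 ]
D hixlowy [0.4971 0.156  0.036 ]
stand: head top corners z300
[ 0.6065 -0.1167  0.3   ]
[ 0.5623 -0.0206  0.3   ]
[0.6469 0.0176 0.3   ]
[ 0.6943 -0.0775  0.3   ]
side
[ 0.5582 -0.031   0.3   ]
[0.6441 0.0097 0.3   ]
[ 0.685  -0.0822  0.3   ]
[ 0.5997 -0.1167  0.3   ]
tip ray at z .045 .055 .065 [array([ 0.6289, -0.0561,  0.045 ]), array([ 0.6244, -0.0635,  0.055 ]), array([ 0.6199, -0.0708,  0.065 ])]
```

Run:
```python
from h import *
np.set_printoptions(precision=3,suppress=True)
S=P("scene");D=P("side")
a=cv2.imread("pics/scene0.png");b=cv2.imread("pics/side0.png")
for nm,cam,im in(("S",S,a),("D",D,b)):
    h=cv2.cvtColor(im,cv2.COLOR_BGR2HSV)
    m=cv2.inRange(h,(22,120,80),(34,255,255))
    m[:100]=0; m[320:]=0
    cs,_=cv2.findContours(m,0,2);c=max(cs,key=cv2.contourArea)
    p=cv2.approxPolyDP(c,3,True)[:,0]
    print(nm,"yellow",[ (tuple(map(int,q)),onz(cam,q,.036)[:2]) for q in p])
st=np.array([.626,-.056]);x=np.array([.418,-.908]);y=np.array([.908,.418])
print("bush",onz(S,(250,290),.0),"bolt",onz(S,(175,197),.07),"bolt side base",onz(D,(279,301),0))
print("spare boss",tri(S,(265+165/4,180+298/4),D,(180+335/4,150+135/4)))
```

```text
S yellow [((241, 158), array([ 0.267, -0.027])), ((225, 162), array([ 0.295, -0.078])), ((239, 200), array([0.454, 0.   ])), ((256, 195), array([0.425, 0.051])), ((256, 187), array([0.391, 0.046]))]
D yellow [((336, 100), array([1.171, 0.672])), ((333, 107), array([1.125, 0.619])), ((361, 134), array([1.124, 0.383])), ((397, 129), array([1.289, 0.364])), ((496, 213), array([ 1.286, -0.165])), ((477, 245), array([ 1.125, -0.248])), ((511, 277), array([ 1.126, -0.37 ])), ((511, 100), array([1.958, 0.39 ]))]
bush [0.746 0.084 0.   ] bolt [ 0.501 -0.196  0.07 ] bolt side base [ 0.506 -0.196  0.   ]
spare boss (array([0.628, 0.231, 0.037]), np.float64(4.709590526213032))
```

```bash
cat >> h.py <<'E'
np.set_printoptions(precision=4,suppress=True)
def targ(ang,tilt):
    """ang: world heading (deg) of the block/stand +x, tilt deg; returns tool R"""
    a=np.radians(ang);t=np.radians(tilt);x=np.array([np.cos(a),np.sin(a),0]);z=np.array([0,0,1.])
    zt=np.sin(t)*x-np.cos(t)*z; xt=-np.cos(t)*x-np.sin(t)*z
    return np.c_[xt,np.cross(zt,xt),zt]
def plan(tcp=None,ang=None,tilt=None,grasp=None):
    s=r.get_state();T=toolpose(s); Rt=targ(ang,tilt)
    if grasp is not None: tcp=np.array(grasp)-.054*Rt[:,2]
    dr=T[:3,:3].T@Rt
    zt=T[:3,2];
    print("t",s["t"],"pos",s["eef_pos"],"tcp target",np.array(tcp))
    print("rotvec tool",R.from_matrix(dr).as_rotvec(),"as z then y then x",R.from_matrix(dr).as_euler("ZYX"))
    d=np.array(tcp)-T[:3,3]
    print("shift cm in target frame",Rt.T@d*100,"in current frame",T[:3,:3].T@d*100)
E
python3 - <<'E'
from h import *
plan(tcp=[.56,.088,.30],ang=-65.3,tilt=35)
E
python3 -m handwheel '[[[0,0,0.145],[0,0,0],8.5],[[0,0,0.145],[0,0,0],8.5],[[0,0,0.145],[0,0,0],8.5],[[0,0,0.145],[0,0,0],8.5],[[0,0,0.145],[0,0,0],8.5],[[0,0,0.145],[0,0,0],8.5],[[0,-0.122,0],[0,0,0],8.5],[[0,-0.122,0],[0,0,0],8.5],[[0,-0.122,0],[0,0,0],8.5],[[0,-0.122,0],[0,0,0],8.5],[[0,-0.122,0],[0,0,0],8.5]]'
python3 - <<'E'
from h import *
plan(tcp=[.56,.088,.30],ang=-65.3,tilt=35)
E
```

```text
t 0.15 pos [0.1694 0.6012 0.3032] tcp target [0.56  0.088 0.3  ]
rotvec tool [ 0.2623 -0.5714  0.8377] as z then y then x [ 0.8658 -0.6098 -0.0016]
shift cm in target frame [-51.3807  14.0451  36.3621] in current frame [-51.5209 -38.7931   0.3658]
t: 1.52
eef_pos: [0.1694, 0.6016, 0.3037]
ee_rot: [0.254, 0.516, 0.801, -0.164]
contact_force: [0.5, -0.2, -0.2]
opening: 0.998
t 1.525 pos [0.1694 0.6016 0.3037] tcp target [0.56  0.088 0.3  ]
rotvec tool [-0.0029  0.0031 -0.0041] as z then y then x [-0.0041  0.0031 -0.0029]
shift cm in target frame [-51.3787  14.0204  36.4291] in current frame [-51.2084  14.3389  36.5447]
```

```bash
python3 -m handwheel '[[[0,0,0],[-3.66,1.02,2.61],8.5],[[0,0,0],[-3.66,1.02,2.61],8.5],[[0,0,0],[-3.66,1.02,2.61],8.5],[[0,0,0],[-3.66,1.02,2.61],8.5],[[0,0,0],[-3.66,1.02,2.61],8.5],[[0,0,0],[-3.66,1.02,2.61],8.5],[[0,0,0],[-3.66,1.02,2.61],8.5],[[0,0,0],[-3.66,1.02,2.61],8.5],[[0,0,0],[-3.66,1.02,2.61],8.5],[[0,0,0],[-3.66,1.02,2.61],8.5],[[0,0,0],[-3.66,1.02,2.61],8.5],[[0,0,0],[-3.66,1.02,2.61],8.5],[[0,0,0],[-3.66,1.02,2.61],8.5],[[0,0,0],[-3.66,1.02,2.61],8.5]]'
python3 - <<'E'
from h import *
s=r.get_state(); print(s["joints"],s["eef_pos"]); np.save("w1.npy",toolpose(s))
cv2.imwrite("pics/w1.png",r.capture("wrist"))
E
```

```text
t: 3.28
eef_pos: [0.5603, 0.0862, 0.2977]
ee_rot: [0.252, 0.517, 0.802, -0.163]
contact_force: [-0.9, 0.9, 0.2]
opening: 0.992
[ 0.1761  0.4841  1.6785 -0.745   0.9586  0.1857] [0.5603 0.0862 0.2977]
```

View pics/w1.png

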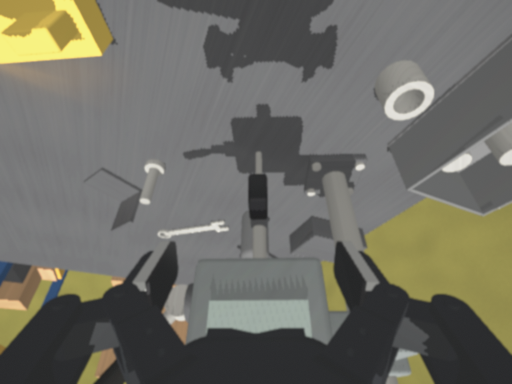

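The wrist view, which is upside down, shows the probe tip at about (259,150), the black grip at (258,195), the lower front edge of the head at row ~260, and the column foot at right. I'll enlarge it and triangulate the tip against the side view.

Run:
```python
import cv2,numpy as np
a=cv2.imread("pics/w1.png");b=cv2.imread("pics/side0.png")
cv2.imwrite("pics/crop3.png",np.hstack([cv2.resize(a[130:280,185:335],(450,450),interpolation=cv2.INTER_CUBIC),cv2.resize(b[205:250,280:315],(350,450),interpolation=cv2.INTER_CUBIC)]))
```

```text
(no output)
```

View pics/crop3.png

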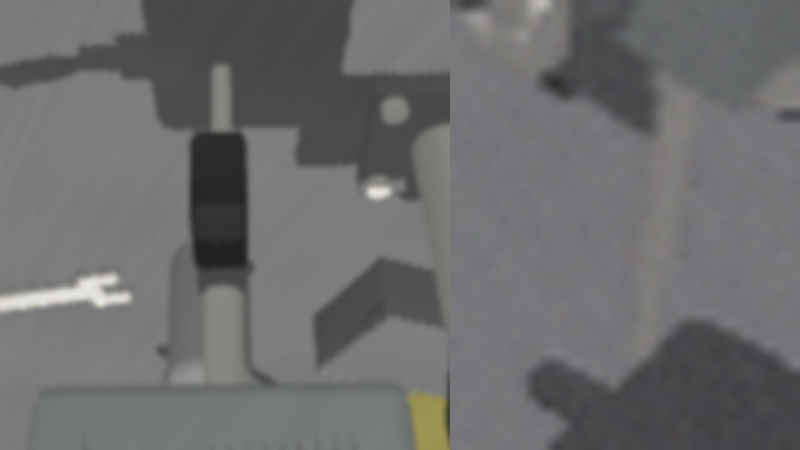

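Run:
```python
from h import *
s={}; T=np.load("w1.npy"); c=r.get_calibration("wrist"); W=(K(c),np.linalg.inv(T@c["T_tool_cam"])[:3]); D=P("side");S=P("scene")
o=lambda x,y:(185+x/3-.33,130+y/3-.33)
tip=o(222,67); print(tri(W,tip,D,(299,240.5)))
for z in(.045,.05,.055,.06,.065): print(z,onz(W,tip,z),onz(D,(299,240.5),z))
l=onz(W,o(36,390),.22);q=onz(W,o(410,388),.22); print("head front",l,q,np.linalg.norm(l-q),np.degrees(np.arctan2(*(q-l)[1::-1])), (l+q)/2)
# grip front face bottom edge & sides
print("foot hints: grip px",o(192,165),o(247,165))
```

```text
(array([ 0.6296, -0.0549,  0.0456]), np.float64(1.8836183639465087))
0.045 [ 0.6309 -0.0557  0.045 ] [ 0.6289 -0.0547  0.045 ]
0.05 [ 0.6288 -0.0512  0.05  ] [ 0.6266 -0.0584  0.05  ]
0.055 [ 0.6266 -0.0467  0.055 ] [ 0.6243 -0.0621  0.055 ]
0.06 [ 0.6245 -0.0422  0.06  ] [ 0.6221 -0.0658  0.06  ]
0.065 [ 0.6223 -0.0377  0.065 ] [ 0.6198 -0.0694  0.065 ]
head front [ 0.5616 -0.0302  0.22  ] [0.6536 0.0127 0.22  ] 0.1015843909526989 25.018514304570193 [ 0.6076 -0.0087  0.22  ]
foot hints: grip px (248.67, 184.67) (267.00333333333333, 184.67)
```

Run:
```python
from h import *
Rt=targ(-58.8,30)
plan(grasp=np.array([.405,.245,.064])-.12*Rt[:,2],ang=-58.8,tilt=30)
```

```text
t 3.325 pos [0.5637 0.0823 0.2984] tcp target [0.3599 0.3194 0.2147]
rotvec tool [-0.0645  0.0897 -0.1032] as z then y then x [-0.1063  0.0862 -0.0692]
shift cm in target frame [30.8921 -5.1415 -8.1731] in current frame [ 29.3325  -8.8562 -10.4273]
```

```bash
python3 -m handwheel '[[[-0.0645,0.09,-0.103],[0,0,0],8.5],[[0,0,0],[4.41,-0.73,-1.17],8.5],[[0,0,0],[4.41,-0.73,-1.17],8.5],[[0,0,0],[4.41,-0.73,-1.17],8.5],[[0,0,0],[4.41,-0.73,-1.17],8.5],[[0,0,0],[4.41,-0.73,-1.17],8.5],[[0,0,0],[4.41,-0.73,-1.17],8.5],[[0,0,0],[4.41,-0.73,-1.17],8.5],[[0,0,0],[0,0,0],8.5]]'
python3 - <<'E'
from h import *
plan(grasp=np.array([.405,.245,.064]),ang=-58.8,tilt=30)
s=r.get_state(); print(s["joints"],s["eef_pos"]); np.save("w2.npy",toolpose(s)); W=P("wrist",s)
im=r.capture("wrist");cv2.imwrite("pics/w2.png",im)
h=np.radians(-58.8);x=np.array([np.cos(h),np.sin(h),0]);b=np.array([.449,.1725,0]);y=np.array([-x[1],x[0],0])
for cx,cy,z in[(0,0,36),(-65,10,75),(-65,-10,75),(-105,10,75),(-105,-10,75),(35,32,36),(35,-32,36),(-115,32,36),(-115,-32,36)]:
    u=proj(W,b+(x*cx+y*cy)/1000+[0,0,z/1000]); cv2.circle(im,tuple(int(round(v)) for v in u),3,(0,0,255),1)
cv2.imwrite("pics/w2o.png",im)
E
```

```text
t: 4.45
eef_pos: [0.3532, 0.3261, 0.2147]
ee_rot: [0.224, 0.471, 0.844, -0.126]
contact_force: [-1.0, -0.3, -0.3]
opening: 0.996
t 4.45 pos [0.3532 0.3261 0.2147] tcp target [0.391  0.2681 0.1108]
rotvec tool [ 0.0014 -0.004   0.0079] as z then y then x [ 0.0079 -0.004   0.0014]
shift cm in target frame [-0.795   0.2275 12.4647] in current frame [-0.8464  0.203  12.4617]
[ 0.7417  0.5635  1.8154 -0.6294  0.9748  0.6056] [0.3532 0.3261 0.2147]
```

View pics/w2o.png

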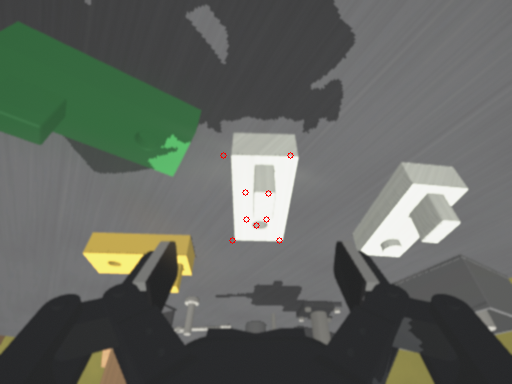

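Run:
```python
from h import *
s=r.get_state(); print(s["t"],s["joint_vel"],s["eef_pos"]); np.save("w2.npy",toolpose(s)); 
im=r.capture("wrist");cv2.imwrite("pics/w3.png",im)
cv2.imwrite("pics/crop4.png",cv2.resize(im[120:260,215:315],(571,800),interpolation=cv2.INTER_CUBIC)[:600*800//600][:800])
c=cv2.resize(im[125:255,215:315],(460,598),interpolation=cv2.INTER_CUBIC);cv2.imwrite("pics/crop4.png",c)
```

```text
4.5 [-0.044  -0.0148 -0.0045 -0.0094 -0.0004 -0.0044] [0.3543 0.3252 0.2153]
```

View pics/crop4.png

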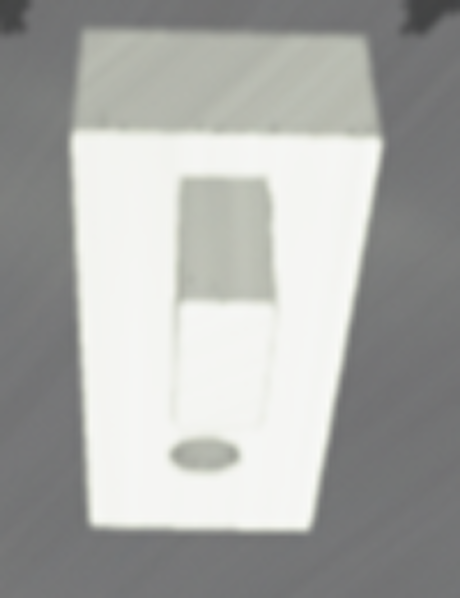

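Run:
```python
from h import *
T=np.load("w2.npy"); c=r.get_calibration("wrist"); W=(K(c),np.linalg.inv(T@c["T_tool_cam"])[:3])
o=lambda x,y:(215+x/4.6-.39,125+y/4.6-.39)
A,B,C,Dd=[onz(W,o(*u),.036) for u in[(72,131),(381,137),(311,529),(91,524)]]
print(A,B,C,Dd); print("w",np.linalg.norm(A-B),np.linalg.norm(C-Dd),"l",np.linalg.norm(A-Dd),np.linalg.norm(B-C))
for p,q in((A,Dd),(B,C)): print(np.degrees(np.arctan2(*(q-p)[1::-1])))
print("centre",(A+B+C+Dd)/4)
print("bore",onz(W,o(205,454),.036))
print("rib near top edge",onz(W,o(180,300),.075),onz(W,o(275,300),.075),"base",onz(W,o(180,178),.036),onz(W,o(268,178),.036))
```

```text
[0.3684 0.2583 0.036 ] [0.4237 0.2904 0.036 ] [0.4999 0.1598 0.036 ] [0.4431 0.1281 0.036 ]
w 0.06392070880880545 0.06508302330174105 l 0.15009271683639736 0.15116952119834828
-60.18762562846853
-59.74798927283088
centre [0.4338 0.2092 0.036 ]
bore [0.4528 0.1757 0.036 ]
rib near top edge [0.3922 0.2625 0.075 ] [0.4076 0.272  0.075 ] base [0.3942 0.2588 0.036 ] [0.4102 0.2687 0.036 ]
```

Run:
```python
from h import *
plan(grasp=np.array([.4115,.248,.064]),ang=-60,tilt=30)
```

```text
t 4.55 pos [0.3551 0.3246 0.2156] tcp target [0.398  0.2714 0.1108]
rotvec tool [ 0.0117 -0.0033  0.0226] as z then y then x [ 0.0226 -0.0034  0.0116]
shift cm in target frame [-0.6073  1.0563 12.4562] in current frame [-0.6699  0.8965 12.4656]
```

```bash
python3 -m handwheel '[[[0.011,-0.003,0.022],[0,0,0],8.5],[[0,0,0],[-0.3,0.6,3],8.5],[[0,0,0],[0,0,3],8.5],[[0,0,0],[0,0,0],8.5],[[0,0,0],[0,0,0],8.5]]'
python3 - <<'E'
from h import *
plan(grasp=np.array([.4115,.248,.064]),ang=-60,tilt=30)
E
```

```text
t: 5.18
eef_pos: [0.3775, 0.299, 0.1659]
ee_rot: [0.224, 0.484, 0.836, -0.129]
contact_force: [0.2, -0.0, -0.4]
opening: 0.996
t 5.175 pos [0.3775 0.299  0.1659] tcp target [0.398  0.2714 0.1108]
rotvec tool [ 0.0005 -0.0008 -0.0029] as z then y then x [-0.0029 -0.0008  0.0005]
shift cm in target frame [-0.2043  0.3922  6.487 ] in current frame [-0.2082  0.3894  6.487 ]
```

```bash
python3 -m handwheel '[[[0,0,0],[-0.2,0.3,2.2],8.5],[[0,0,0],[0,0,2.2],8.5],[[0,0,0],[0,0,2],8.5],[[0,0,0],[0,0,0],8.5],[[0,0,0],[0,0,0],8.5]]'
python3 - <<'E'
from h import *
plan(grasp=np.array([.4115,.248,.064]),ang=-60,tilt=30)
s=r.get_state(); print(s["contact_force"])
cv2.imwrite("pics/w4.png",r.capture("wrist"))
E
```

```text
t: 5.8
eef_pos: [0.3967, 0.2722, 0.1118]
ee_rot: [0.224, 0.483, 0.836, -0.128]
contact_force: [0.5, -0.3, -0.5]
opening: 0.998
t 5.8 pos [0.3967 0.2722 0.1118] tcp target [0.398  0.2714 0.1108]
rotvec tool [ 0.0024 -0.0008 -0.0017] as z then y then x [-0.0017 -0.0008  0.0024]
shift cm in target frame [-0.0677  0.0731  0.161 ] in current frame [-0.0677  0.0728  0.1611]
[ 0.5469 -0.3215 -0.4573]
```

View pics/w4.png

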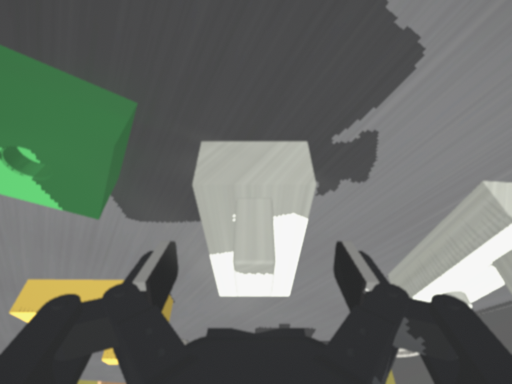

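The rib stands centred between the open fingers at about (254,230). I'll close on it.

```bash
python3 -m handwheel '[[[0,0,0],[0,0,0],1],[[0,0,0],[0,0,0],1],[[0,0,0],[0,0,0],1],[[0,0,0],[0,0,0],1],[[0,0,0],[0,0,0],1],[[0,0,0],[0,0,0],1]]' 40
python3 - <<'E'
from h import *
S=r.get_state();print(S["opening"],S["contact_force"],S["torque"],S["joint_vel"].max())
E
```

```text
t: 6.6
eef_pos: [0.3962, 0.2716, 0.111]
ee_rot: [0.224, 0.483, 0.836, -0.129]
contact_force: [-1.3, 1.3, 3.8]
opening: 0.226
0.22596276791813125 [-1.3317  1.332   3.8367] [ 0.1763  0.2787 -0.0717] 0.0014295784849959819
```

Run:
```python
from h import *
s=r.get_state();T=toolpose(s); print(T[:3,:3].T@np.array([.1752,-.2316,0])*100, T[:3,:3])
```

```text
[-24.9637   3.6129  14.3908] [[-0.4322  0.8664  0.2502]
 [ 0.7509  0.4994 -0.4321]
 [-0.4993  0.0011 -0.8664]]
```

```bash
python3 -m handwheel '[[[0,0,0],[-0.62,0.09,0.36],1],[[0,0,0],[-1.25,0.18,0.72],1],[[0,0,0],[-1.25,0.18,0.72],1],[[0,0,0],[-1.25,0.18,0.72],1],[[0,0,0],[-1.25,0.18,0.72],1],[[0,0,0],[-1.25,0.18,0.72],1],[[0,0,0],[-1.25,0.18,0.72],1],[[0,0,0],[-1.25,0.18,0.72],1],[[0,0,0],[-1.25,0.18,0.72],1],[[0,0,0],[-1.25,0.18,0.72],1],[[0,0,0],[-1.25,0.18,0.72],1],[[0,0,0],[-1.25,0.18,0.72],1],[[0,0,0],[-1.25,0.18,0.72],1],[[0,0,0],[-1.25,0.18,0.72],1],[[0,0,0],[0,0,0],1],[[0,0,0],[0,0,0],1]]'
python3 - <<'E'
from h import *
s=r.get_state();T=toolpose(s);print(s["eef_pos"],s["contact_force"],s["opening"],np.degrees(R.from_matrix(T[:3,:3].T@targ(-60,30)).as_rotvec()))
cv2.imwrite("pics/d5.png",r.capture("side"));cv2.imwrite("pics/s5.png",r.capture("scene"))
E
```

```text
t: 8.6
eef_pos: [0.515, 0.1142, 0.1109]
ee_rot: [0.224, 0.483, 0.836, -0.13]
contact_force: [2.3, -5.3, 1.2]
opening: 0.23
[0.515  0.1142 0.1109] [ 2.3487 -5.3117  1.1942] 0.2299112961250503 [-0.0403  0.0468 -0.0644]
```

View pics/d5.png

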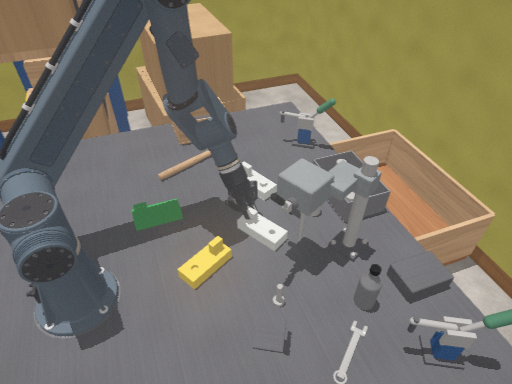

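View pics/s5.png

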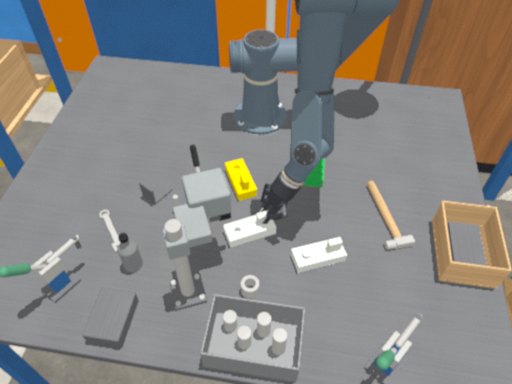

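The block slid flat with the rib held. In the side view the bore is at (271,231) and the probe tip at (299,241). I'll finish the slide.

```bash
python3 -m handwheel '[[[0,0,0],[-0.9,0.13,0.52],1],[[0,0,0],[-1.2,0.17,0.69],1],[[0,0,0],[-1.2,0.17,0.69],1],[[0,0,0],[-1.2,0.17,0.69],1],[[0,0,0],[-1.2,0.17,0.69],1],[[0,0,0],[-1.2,0.17,0.69],1],[[0,0,0],[-0.95,0.1,0.55],1],[[0,0,0],[0,0,0],1],[[0,0,0],[0,0,0],1]]'
python3 - <<'E'
from h import *
s=r.get_state();T=toolpose(s);print(s["eef_pos"],s["contact_force"],s["opening"],np.degrees(R.from_matrix(T[:3,:3].T@targ(-60,30)).as_rotvec()))
a=r.capture("side");cv2.imwrite("pics/d6.png",a)
b=r.capture("wrist");cv2.imwrite("pics/w6.png",b)
cv2.imwrite("pics/crop6.png",np.hstack([cv2.resize(a[200:260,260:325],(433,400),interpolation=cv2.INTER_CUBIC),cv2.resize(b[130:330,165:347],(364,400))]))
E
```

```text
t: 9.82
eef_pos: [0.5688, 0.0425, 0.111]
ee_rot: [0.224, 0.483, 0.837, -0.129]
contact_force: [-2.3, 2.6, 5.0]
opening: 0.229
[0.5688 0.0425 0.111 ] [-2.3261  2.5943  5.0228] 0.2287907719659279 [ 0.042  -0.0553 -0.0262]
```

View pics/crop6.png

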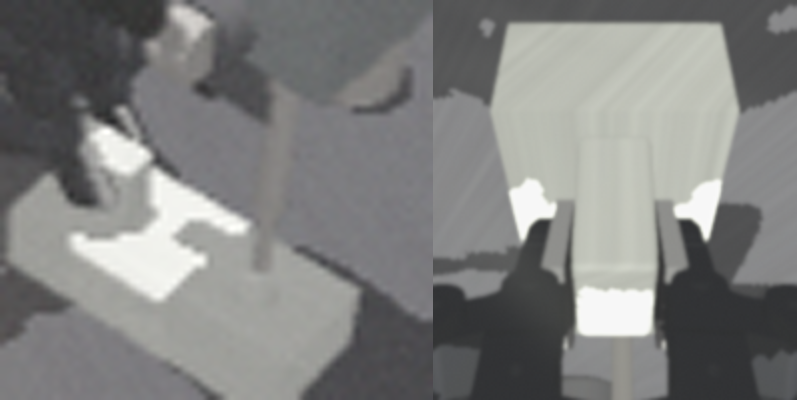

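Run:
```python
from h import *
a=cv2.imread("pics/d6.png"); D=P("side")
print("pred bore",proj(D,[.6264,-.0545,.036]),"axis .629,-.057 at z.036",proj(D,[.629,-.057,.036]),"tip ray on .036",onz(D,(299.2,240.2),.036))
g=a[225:265,275:320].astype(float); g=cv2.resize(np.clip((g-120)*4,0,255).astype(np.uint8),(675,600),interpolation=cv2.INTER_CUBIC)
cv2.imwrite("pics/crop7.png",g); print(a[225:265,275:320].mean((0,1)))
```

```text
pred bore [297.9589 242.6302] axis .629,-.057 at z.036 [299.1093 243.0051] tip ray on .036 [ 0.634  -0.0472  0.036 ]
[142.7167 143.4078 143.4517]
```

View pics/crop7.png

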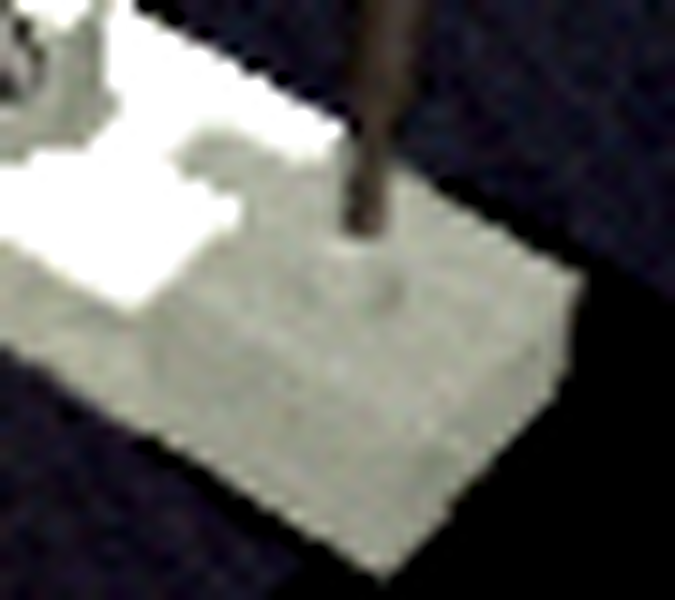

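Run:
```python
from h import *
b=cv2.imread("pics/w6.png");cv2.imwrite("pics/crop8.png",cv2.resize(b[230:340,200:310],(600,600),interpolation=cv2.INTER_CUBIC))
```

```text
(no output)
```

View pics/crop8.png

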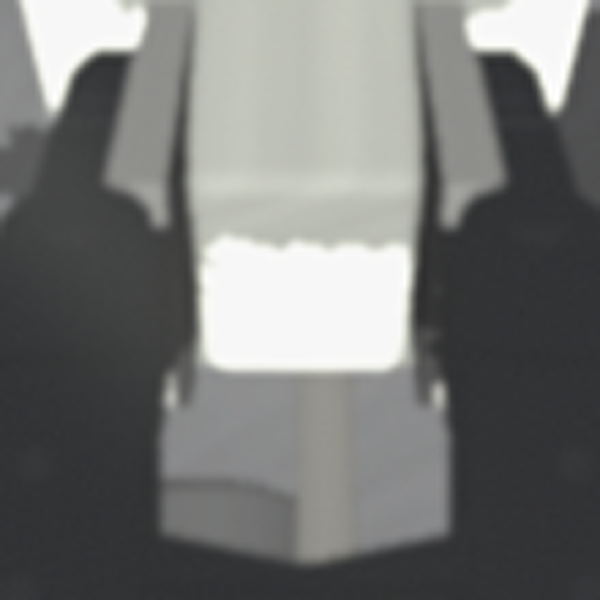

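Run:
```python
from h import *
s=r.get_state();W=P("wrist",s);T=toolpose(s); print(s["eef_pos"],s["contact_force"])
x=T[:3,1]*0+np.array([.5,-.866,0]);y=np.array([.866,.5,0])
G=T[:3,3]+.054*T[:3,2]; print("G",G)
for u in[(259.4,312.1),(259.4,300)]:
    o,d=ray(W,u); 
    for X in(.08,.085,.09):
        t=((G-o)@x+X)/(d@x); q=o+d*t; print("rod at fwd",X,"lat mm",(q-G)@y*1000,"z",q[2],q[:2])
o,d=ray(W,(255.5,298)); t=(.075-o[2])/d[2]; q=o+d*t; print("rib far top edge rel G",(q-G)@x*1e3,(q-G)@y*1e3)
```

```text
[0.5688 0.0425 0.111 ] [-1.4056  1.5794  5.4924]
G [0.5823 0.0191 0.0642]
rod at fwd 0.08 lat mm 3.977743735922898 z 0.06301459307884771 [ 0.6258 -0.0481]
rod at fwd 0.085 lat mm 4.053694590415047 z 0.061390748507606716 [ 0.6283 -0.0524]
rod at fwd 0.09 lat mm 4.129645444907112 z 0.0597669039363657 [ 0.6309 -0.0567]
rod at fwd 0.08 lat mm 4.084635536199401 z 0.054143044816269 [ 0.6259 -0.0481]
rod at fwd 0.085 lat mm 4.163118369938351 z 0.05230905712806294 [ 0.6284 -0.0524]
rod at fwd 0.09 lat mm 4.241601203677295 z 0.050475069439856884 [ 0.631  -0.0567]
rib far top edge rel G 20.162592051744696 1.0142926576302713
```

```bash
python3 -m handwheel '[[[0,0,0],[-0.32,0.25,0.19],1],[[0,0,0],[0,0,0],1],[[0,0,0],[0,0,0],1],[[0,0,0],[0,0,0],1]]'
python3 - <<'E'
from h import *
s=r.get_state();print(s["eef_pos"],s["contact_force"])
a=r.capture("side");cv2.imwrite("pics/d9.png",a);b=r.capture("wrist");cv2.imwrite("pics/w9.png",b)
D=P("side")
print("pred bore px",proj(D,[.6255+s["eef_pos"][0]-.5688,-.0543+s["eef_pos"][1]-.0425,.036]))
g=a[225:265,275:320].astype(float); g=cv2.resize(np.clip((g-120)*4,0,255).astype(np.uint8),(450,400),interpolation=cv2.INTER_CUBIC)
cv2.imwrite("pics/crop9.png",np.hstack([g,cv2.resize(b[260:340,220:290],(350,400),interpolation=cv2.INTER_CUBIC)]))
E
```

```text
t: 10.42
eef_pos: [0.5712, 0.0408, 0.111]
ee_rot: [0.223, 0.484, 0.836, -0.129]
contact_force: [-7.4, 5.4, 9.5]
opening: 0.231
[0.5712 0.0408 0.111 ] [-7.362   5.3893  9.4606]
pred bore px [298.647 242.86 ]
```

View pics/crop9.png

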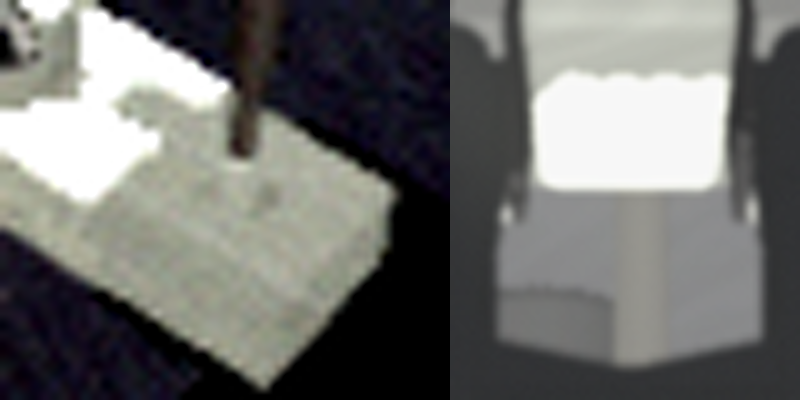

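```bash
python3 -m handwheel '[[[0,0,0],[0,0.2,0],1],[[0,0,0],[0,0,0],1],[[0,0,0],[0,0,0],1],[[0,0,0],[0,0,0],1]]'
python3 - <<'E'
from h import *
s=r.get_state();print(s["eef_pos"],s["contact_force"])
W=P("wrist",s);T=toolpose(s);b=r.capture("wrist")
row=cv2.cvtColor(b[305:318,235:285],cv2.COLOR_BGR2GRAY).mean(0);print(row.astype(int))
row=cv2.cvtColor(b[282:292,235:285],cv2.COLOR_BGR2GRAY).mean(0);print(row.astype(int))
E
```

```text
t: 11.02
eef_pos: [0.5716, 0.041, 0.1111]
ee_rot: [0.222, 0.484, 0.836, -0.131]
contact_force: [-8.8, 4.4, 11.6]
opening: 0.229
[0.5716 0.041  0.1111] [-8.7963  4.3537 11.6232]
[133 134 134 134 134 135 137 137 137 137 137 137 138 138 138 138 139 139
 140 143 145 147 148 148 147 145 143 139 137 138 138 139 139 139 139 138
 139 138 139 139 139 138 138 138 139 135 119  86  58  50]
[ 88 159 232 247 247 247 247 247 247 247 247 247 247 247 247 247 247 247
 247 247 247 247 247 247 247 247 247 247 247 247 247 247 247 247 247 247
 247 247 245 215 132  69  62  65  62  56  51  49  50  51]
```

```bash
python3 -m handwheel '[[[0,0,0],[0,0,0],4],[[0,0,0],[0,0,0],4],[[0,0,0],[0,0,0],4],[[0,0,0],[0,0,-1],5],[[0,0,0],[0,0,-3],6],[[0,0,0],[0,0,-4],8.5],[[0,0,0],[0,0,-4],8.5],[[0,0,0],[0,0,0],8.5],[[0,0,0],[0,0,0],8.5]]'
python3 - <<'E'
from h import *
s=r.get_state();print(s["eef_pos"],s["contact_force"],s["opening"],s["joint_vel"]);np.save("w10.npy",toolpose(s))
b=r.capture("wrist");cv2.imwrite("pics/w10.png",b);a=r.capture("side");cv2.imwrite("pics/d10.png",a)
E
```

```text
t: 12.2
eef_pos: [0.5447, 0.0928, 0.2148]
ee_rot: [0.224, 0.483, 0.836, -0.129]
contact_force: [-0.2, -0.3, -0.7]
opening: 0.998
[0.5447 0.0928 0.2148] [-0.1606 -0.2837 -0.6889] 0.9979324822851987 [-0.0125  0.0253  0.007  -0.0005  0.0003 -0.0004]
```

View pics/w10.png

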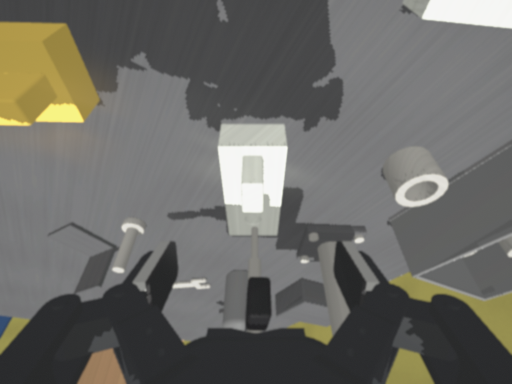

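View pics/d10.png

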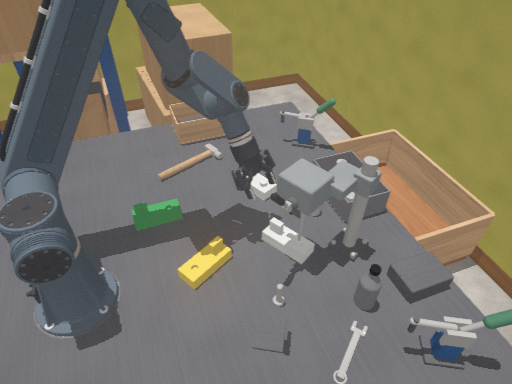

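Wrist view: the block spans (218,145) to (280,236), the rod tip is near (254,229), and the grip is at (259,300). Enlarging.

Run:
```python
from h import *
b=cv2.imread("pics/w10.png"); c=b[125:265,205:305].astype(float); c=np.clip((c-90)*1.6,0,255).astype(np.uint8)
a=cv2.imread("pics/d10.png")[225:265,275:320].astype(float); a=np.clip((a-120)*4,0,255).astype(np.uint8)
cv2.imwrite("pics/crop10.png",np.hstack([cv2.resize(c,(428,599),interpolation=cv2.INTER_CUBIC),cv2.copyMakeBorder(cv2.resize(a,(360,320),interpolation=cv2.INTER_CUBIC),0,279,0,0,0)]))
```

```text
(no output)
```

View pics/crop10.png

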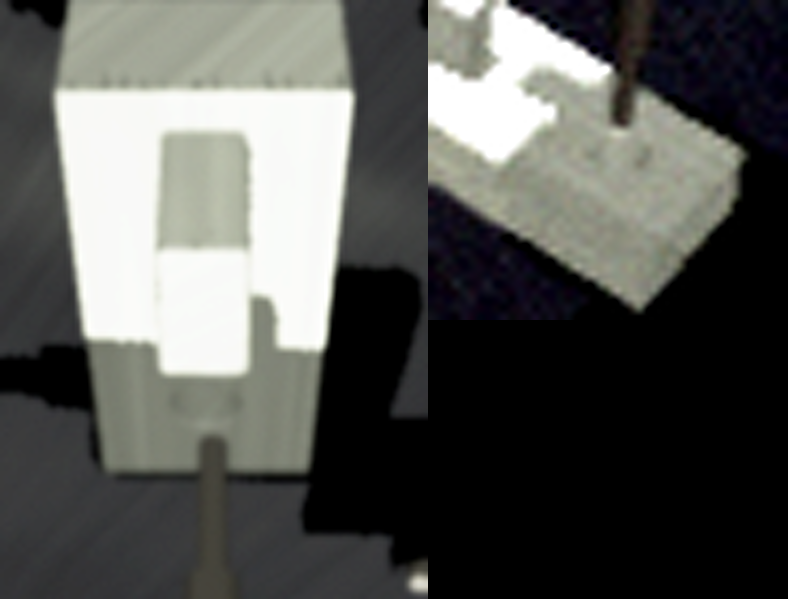

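Run:
```python
from h import *
T=np.load("w10.npy"); c=r.get_calibration("wrist"); W=(K(c),np.linalg.inv(T@c["T_tool_cam"])[:3]);D=P("side")
o=lambda x,y:(205+x/4.28-.38,125+y/4.28-.38); d=lambda x,y:(275+(x-428)/8-.44,225+y/8-.44)
A,B,C,Dd=[onz(W,o(*u),.036) for u in[(55,90),(354,91),(312,471),(104,471)]]
print("w",np.linalg.norm(A-B),np.linalg.norm(C-Dd),"l",np.linalg.norm(A-Dd),np.linalg.norm(B-C))
for p,q in((A,Dd),(B,C)): print(np.degrees(np.arctan2(*(q-p)[1::-1])))
m=(A+B+C+Dd)/4; x=(C+Dd-A-B);x/=np.linalg.norm(x); print("bore from block",m+.04*x,"bore direct",onz(W,o(205,402),.036),"side",onz(D,d(622,157),.036))
print("tip tri",tri(W,o(213,439),D,d(621,125)))
for z in(.04,.045,.05,.055):print(z,onz(W,o(213,439),z),onz(D,d(621,125),z))
```

```text
w 0.06448214806332633 0.06461934926887576 l 0.14965428432159306 0.14948718500318042
-60.08418807399974
-60.03139389757583
bore from block [ 0.6286 -0.0557  0.036 ] bore direct [ 0.6273 -0.0548  0.036 ] side [ 0.6262 -0.0608  0.036 ]
tip tri (array([ 0.6287, -0.0546,  0.0476]), np.float64(2.458046963740344))
0.04 [ 0.6357 -0.0648  0.04  ] [ 0.6308 -0.0496  0.04  ]
0.045 [ 0.632  -0.0585  0.045 ] [ 0.6285 -0.0533  0.045 ]
0.05 [ 0.6284 -0.0521  0.05  ] [ 0.6262 -0.057   0.05  ]
0.055 [ 0.6248 -0.0458  0.055 ] [ 0.624  -0.0607  0.055 ]
```

The bore is at (0.6286,-0.0557) and the tip at (0.6287,-0.0546,0.047), so they are aligned to about 2 mm. Next is the probe grip.

Run:
```python
from h import *
T=np.load("w10.npy"); c=r.get_calibration("wrist"); W=(K(c),np.linalg.inv(T@c["T_tool_cam"])[:3])
h=np.radians(-65);x=np.array([np.cos(h),np.sin(h),0]);y=np.array([-x[1],x[0],0]);o=np.array([.629,-.0558,.047])
im=cv2.imread("pics/w10.png")
for a in(-65,-29):
  for b_ in(-9,9):
    for z in(89,121): cv2.circle(im,tuple(int(round(v)) for v in proj(W,o+(x*a+y*b_)/1e3+[0,0,z/1e3])),1,(0,0,255),-1)
cv2.imwrite("pics/crop11.png",cv2.resize(im[220:350,200:320],(550,596),interpolation=cv2.INTER_CUBIC))
Rt=targ(-65,45); G=o+[0,0,.105-.003]-.053*x; print("G",G)
plan(grasp=G-.10*Rt[:,2],ang=-65,tilt=45)
```

```text
G [ 0.6066 -0.0078  0.149 ]
t 12.3 pos [0.5446 0.0923 0.2138] tcp target [0.5606 0.0909 0.2579]
rotvec tool [ 0.0515 -0.2631  0.0691] as z then y then x [ 0.0638 -0.2646  0.0433]
shift cm in target frame [-3.6848  1.3952 -2.5546] in current frame [-2.9949  1.3163 -3.3687]
```

View pics/crop11.png

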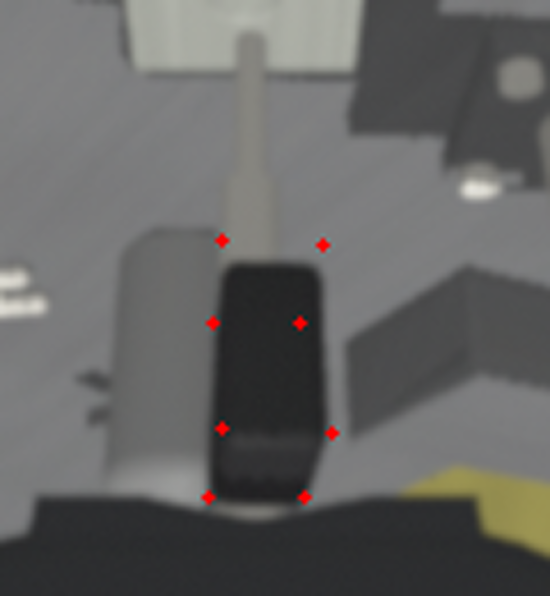

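```bash
python3 -m handwheel '[[[0.026,-0.132,0.035],[0,0,0],8.5],[[0.026,-0.132,0.035],[0,0,0],8.5],[[0,0,0],[-1.8,0.65,-1.2],8.5],[[0,0,0],[-1.8,0.65,-1.2],8.5],[[0,0,0],[0,0,0],8.5],[[0,0,0],[0,0,0],8.5],[[0,0,0],[0,0,0],8.5]]'
python3 - <<'E'
from h import *
s=r.get_state();W=P("wrist",s);print(s["joint_vel"])
im=r.capture("wrist");cv2.imwrite("pics/w12.png",im);im=im.copy()
h=np.radians(-65);x=np.array([np.cos(h),np.sin(h),0]);y=np.array([-x[1],x[0],0]);o=np.array([.629,-.0558,.047])
for a in(-65,-29):
  for b_ in(-9,9):
    for z in(89,121): cv2.circle(im,tuple(int(round(v)) for v in proj(W,o+(x*a+y*b_)/1e3+[0,0,z/1e3])),1,(0,0,255),-1)
cv2.imwrite("pics/w12o.png",im[:,100:420])
plan(grasp=o+[0,0,.104]-.053*x,ang=-65,tilt=45)
E
```

```text
t: 13.18
eef_pos: [0.5594, 0.0902, 0.2559]
ee_rot: [0.323, 0.497, 0.779, -0.206]
contact_force: [-0.5, 0.4, 0.1]
opening: 0.993
[ 0.0029 -0.0034 -0.0039  0.0007  0.0014 -0.0022]
t 13.225 pos [0.5595 0.0903 0.2561] tcp target [0.5905 0.0268 0.1892]
rotvec tool [-0.0006  0.0009 -0.0003] as z then y then x [-0.0003  0.0009 -0.0006]
shift cm in target frame [-0.2577  0.121   9.7279] in current frame [-0.2492  0.1266  9.728 ]
```

View pics/w12o.png

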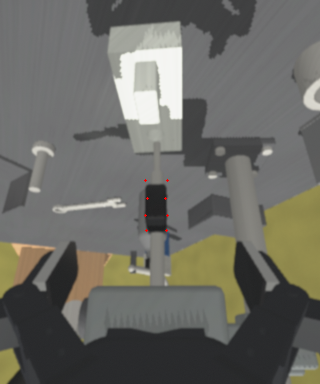

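```bash
python3 -m handwheel '[[[0,0,0],[-0.25,0.1,2.2],8.5],[[0,0,0],[0,0,2.2],8.5],[[0,0,0],[0,0,2],8.5],[[0,0,0],[0,0,0],8.5],[[0,0,0],[0,0,0],8.5]]'
python3 - <<'E'
from h import *
h=np.radians(-65);x=np.array([np.cos(h),np.sin(h),0]);o=np.array([.629,-.0558,.047])
plan(grasp=o+[0,0,.104]-.053*x,ang=-65,tilt=45)
print(r.get_state()["contact_force"]);cv2.imwrite("pics/w13.png",r.capture("wrist"));
cv2.imwrite("pics/d13.png",cv2.resize(r.capture("side")[130:280,200:400],(800,600)))
E
```

```text
t: 13.85
eef_pos: [0.5811, 0.0481, 0.2136]
ee_rot: [0.324, 0.497, 0.779, -0.205]
contact_force: [-0.1, -0.1, 0.4]
opening: 0.996
t 13.85 pos [0.5811 0.0481 0.2136] tcp target [0.5905 0.0268 0.1892]
rotvec tool [ 0.0007  0.0014 -0.0018] as z then y then x [-0.0018  0.0014  0.0007]
shift cm in target frame [ 0.0853 -0.0468  3.3704] in current frame [ 0.0899 -0.0493  3.3702]
[-0.1159 -0.0816  0.4311]
```

View pics/w13.png

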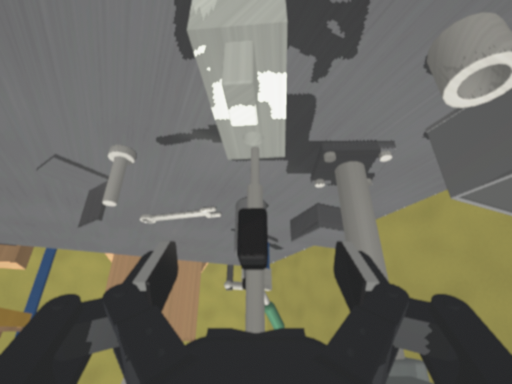

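View pics/d13.png

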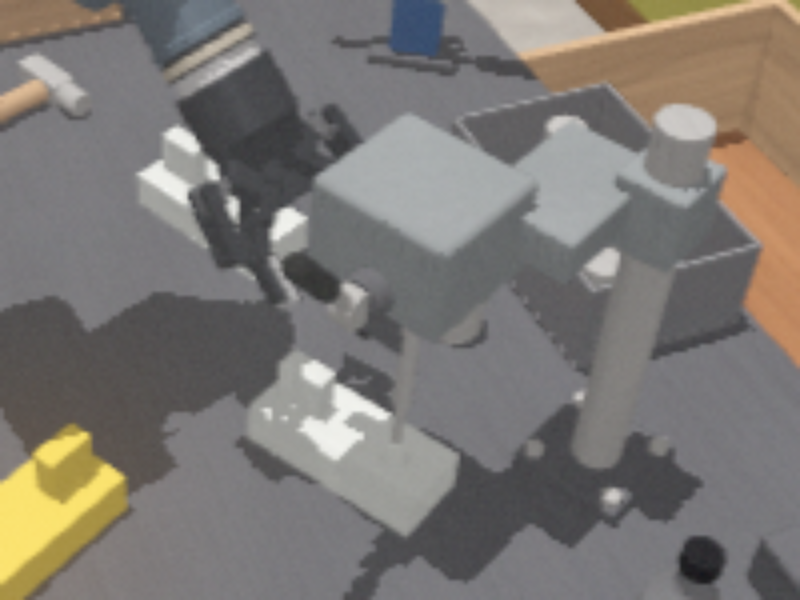

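The grip at (252,237) is between the fingers and the hand is clear of the head. I'll go in the rest of the way and close lightly.

```bash
python3 -m handwheel '[[[0,0,0],[0.05,-0.08,1.7],8.5],[[0,0,0],[0,0,1.6],8.5],[[0,0,0],[0,0,0],8.5],[[0,0,0],[0,0,0],8.5],[[0,0,0],[0,0,0],8.5]]'
python3 -m handwheel '[[[0,0,0],[0,0,0],1],[[0,0,0],[0,0,0],1],[[0,0,0],[0,0,0],1],[[0,0,0],[0,0,0],1],[[0,0,0],[0,0,0],1],[[0,0,0],[0,0,0],1]]' 30
python3 - <<'E'
from h import *
s=r.get_state();print(s["eef_pos"],s["contact_force"],s["torque"],s["opening"])
cv2.imwrite("pics/w14.png",r.capture("wrist"));cv2.imwrite("pics/d14.png",cv2.resize(r.capture("side")[130:280,200:400],(800,600)))
E
```

```text
t: 14.58
eef_pos: [0.5902, 0.0273, 0.1904]
ee_rot: [0.324, 0.497, 0.779, -0.205]
contact_force: [0.1, -0.6, 0.0]
opening: 0.997
t: 15.32
eef_pos: [0.5891, 0.0269, 0.19]
ee_rot: [0.323, 0.497, 0.779, -0.206]
contact_force: [-4.4, -0.9, 1.0]
opening: 0.211
[0.5891 0.0269 0.19  ] [-4.4458 -0.9134  1.0024] [0.1124 0.1976 0.0823] 0.2105769738551698
```

View pics/w14.png

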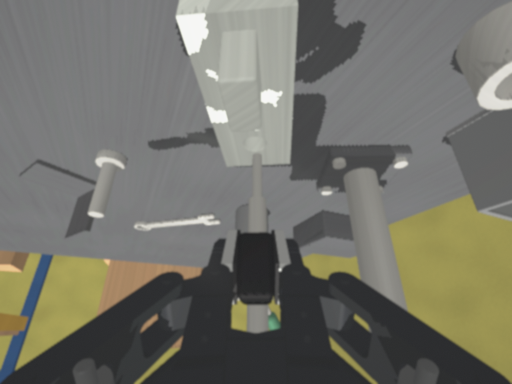

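View pics/d14.png

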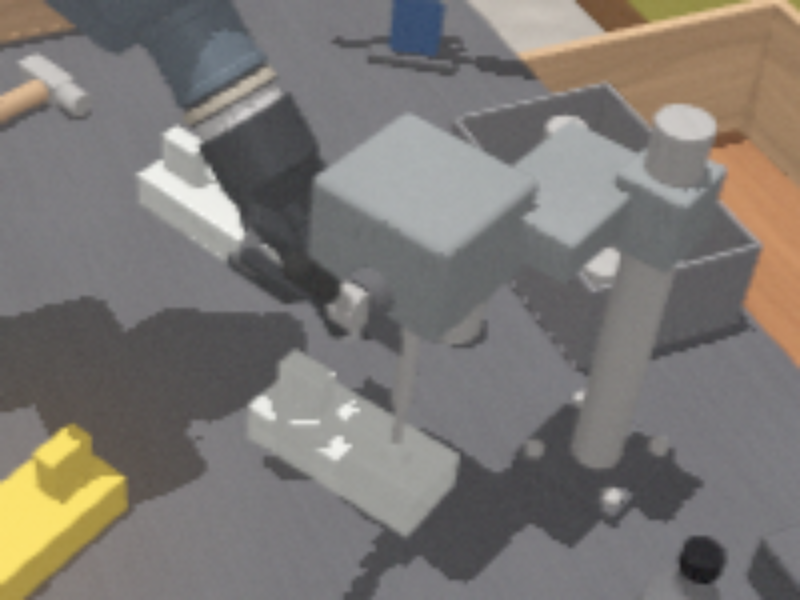

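```bash
cat > st.py <<'E'
from h import *
s=r.get_state();print("t",s["t"],"pos",s["eef_pos"],"F",s["contact_force"],"M",s["torque"],"op",round(s["opening"],3))
E
python3 -m handwheel '[[[0,0,0],[0.14,0,0.14],1],[[0,0,0],[0.14,0,0.14],1],[[0,0,0],[0.14,0,0.14],1],[[0,0,0],[0.14,0,0.14],1],[[0,0,0],[0.14,0,0.14],1]]' ; python3 st.py
python3 -m handwheel '[[[0,0,0],[0.14,0,0.14],1],[[0,0,0],[0.14,0,0.14],1],[[0,0,0],[0.14,0,0.14],1],[[0,0,0],[0.14,0,0.14],1]]' ; python3 st.py
python3 - <<'E'
from h import *
cv2.imwrite("pics/d15.png",cv2.resize(r.capture("side")[200:275,250:350],(800,600),interpolation=cv2.INTER_CUBIC))
E
```

```text
t: 16.05
eef_pos: [0.5891, 0.0269, 0.1801]
ee_rot: [0.323, 0.497, 0.779, -0.206]
contact_force: [-5.2, -1.0, 1.9]
opening: 0.207
t 16.05 pos [0.5891 0.0269 0.1801] F [-5.2393 -0.9661  1.8821] M [0.161  0.2707 0.09  ] op 0.207
t: 16.55
eef_pos: [0.5891, 0.0269, 0.1722]
ee_rot: [0.323, 0.497, 0.779, -0.206]
contact_force: [-5.4, -0.8, 1.5]
opening: 0.209
t 16.55 pos [0.5891 0.0269 0.1722] F [-5.3868 -0.7846  1.4584] M [0.1752 0.1956 0.077 ] op 0.209
```

View pics/d15.png

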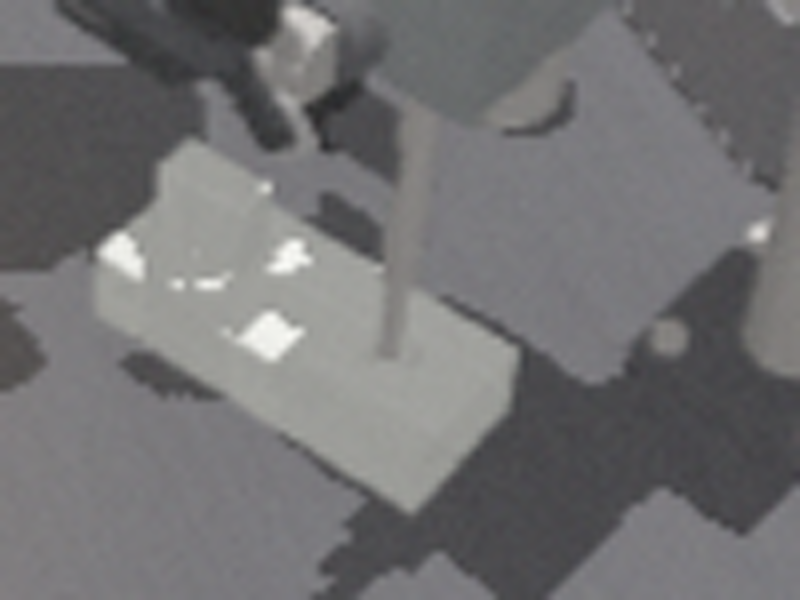

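The tip is inside the bore at about (390,350) in the crop, with no added force. I'll continue in small steps.

```bash
for i in 1; do python3 -m handwheel '[[[0,0,0],[0.07,0,0.07],1],[[0,0,0],[0.07,0,0.07],1]]' >/dev/null; python3 st.py
python3 -m handwheel '[[[0,0,0],[0.07,0,0.07],1],[[0,0,0],[0.07,0,0.07],1]]'>/dev/null ; python3 st.py; done
```

```text
t 16.85 pos [0.5891 0.0269 0.1702] F [-5.6715 -1.2716  1.625 ] M [0.1298 0.2348 0.0901] op 0.204
t 17.1 pos [0.5891 0.0269 0.1682] F [-5.7675 -0.539   0.4994] M [0.0827 0.2913 0.0732] op 0.208
```

```bash
python3 -m handwheel '[[[0,0,0],[0.07,0,0.07],1],[[0,0,0],[0.07,0,0.07],1]]' >/dev/null; python3 st.py
```

```text
t 17.35 pos [0.5891 0.0269 0.1662] F [-6.0558 -1.0653  2.125 ] M [0.1612 0.2704 0.1085] op 0.205
```

```bash
python3 -m handwheel '[[[0,0,0],[0.07,0,0.07],1],[[0,0,0],[0.07,0,0.07],1]]' >/dev/null; python3 st.py
```

```text
t 17.6 pos [0.5891 0.0269 0.1643] F [-5.4468 -1.5888  2.2968] M [0.1773 0.234  0.106 ] op 0.207
```

```bash
python3 -m handwheel '[[[0,0,0],[0.07,0,0.07],1],[[0,0,0],[0.07,0,0.07],1]]' >/dev/null; python3 st.py
```

```text
t 17.85 pos [0.5891 0.0269 0.1623] F [-5.1719 -0.4168  0.5481] M [0.1261 0.2455 0.0805] op 0.208
```

```bash
python3 -m handwheel '[[[0,0,0],[0.07,0,0.07],1],[[0,0,0],[0.07,0,0.07],1]]' >/dev/null; python3 st.py
```

```text
t 18.1 pos [0.5891 0.0269 0.1603] F [-5.414  -1.3547  1.9597] M [0.1621 0.254  0.036 ] op 0.204
```

```bash
python3 -m handwheel '[[[0,0,0],[0.07,0,0.07],1]]' >/dev/null; python3 st.py
```

```text
t 18.225 pos [0.5891 0.0269 0.1593] F [-4.9693 -0.7084  1.6021] M [0.0988 0.222  0.0645] op 0.208
```

```bash
python3 -m handwheel '[[[0,0,0],[0.07,0,0.07],1]]' >/dev/null; python3 st.py
```

```text
t 18.35 pos [0.5891 0.0269 0.1583] F [-5.5449 -0.7229  1.208 ] M [0.1482 0.3192 0.0692] op 0.208
```

Total drop 31.7 mm. Continuing at 1 mm per step.

```bash
python3 -m handwheel '[[[0,0,0],[0.07,0,0.07],1]]' >/dev/null; python3 st.py
```

```text
t 18.475 pos [0.5891 0.0269 0.1573] F [-5.2328 -0.8507  1.9709] M [0.1262 0.272  0.0942] op 0.205
```

```bash
python3 -m handwheel '[[[0,0,0],[0.07,0,0.07],1]]' >/dev/null; python3 st.py
```

```text
t 18.6 pos [0.5891 0.0269 0.1563] F [-6.0102 -1.2923  1.2783] M [0.1428 0.2769 0.1238] op 0.205
```

```bash
python3 -m handwheel '[[[0,0,0],[0.07,0,0.07],1]]' >/dev/null; python3 st.py
```

```text
t 18.725 pos [0.5891 0.0269 0.1561] F [-8.1563  1.7262  9.4514] M [-0.2059  0.2337 -0.0126] op 0.205
```

```bash
python3 -m handwheel '[[[0,0,0],[0.07,0,0.07],1]]' >/dev/null; python3 st.py
```

```text
t 18.85 pos [0.5891 0.027  0.156 ] F [-9.5621  3.9129 13.5894] M [-0.3975  0.3237 -0.0794] op 0.206
```

Contact: Fz went from about 1.5 to 9.5 and then 13.6 N while the height stopped at 0.156. I'll ease most of that push off, then let go.

```bash
python3 -m handwheel '[[[0,0,0],[-0.06,0,-0.06],1],[[0,0,0],[0,0,0],1]]' >/dev/null; python3 st.py
```

```text
t 19.1 pos [0.5891 0.027  0.1561] F [-6.1125  0.2282  7.1137] M [-0.0586  0.2385  0.0008] op 0.206
```

```bash
python3 -m handwheel '[[[0,0,0],[0,0,0],2.2],[[0,0,0],[0,0,0],3],[[0,0,0],[0,0,0],4],[[0,0,0],[0,0,0],5],[[0,0,0],[0,0,0],5]]'; python3 st.py
python3 - <<'E'
from h import *
cv2.imwrite("pics/d16.png",cv2.resize(r.capture("side")[200:275,250:350],(800,600),interpolation=cv2.INTER_CUBIC))
s=r.get_state();cv2.imwrite("pics/w16.png",r.capture("wrist"))
E
```

```text
t: 19.73
eef_pos: [0.5903, 0.0272, 0.1553]
ee_rot: [0.324, 0.497, 0.779, -0.205]
contact_force: [0.7, -0.1, -0.5]
opening: 0.587
t 19.725 pos [0.5903 0.0272 0.1553] F [ 0.7381 -0.1011 -0.5496] M [ 0.3088  0.1733 -0.0513] op 0.587
```

View pics/d16.png

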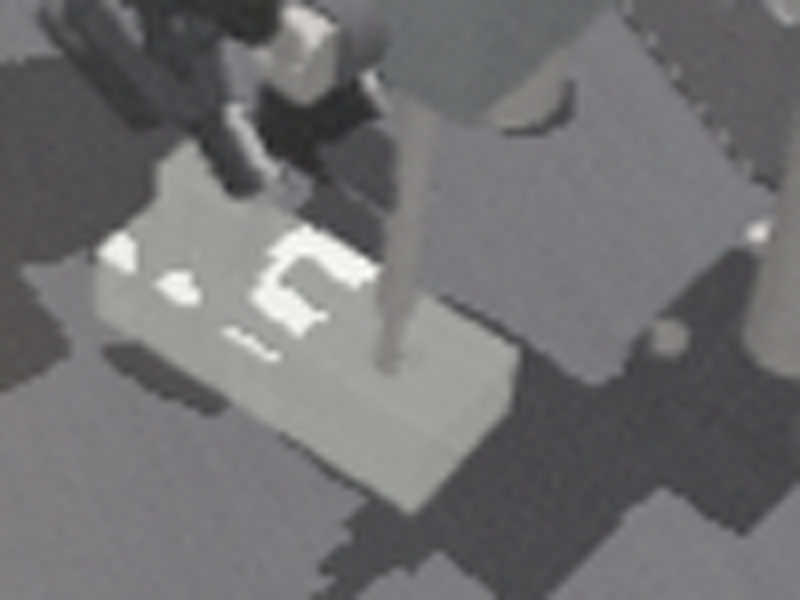

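View pics/w16.png

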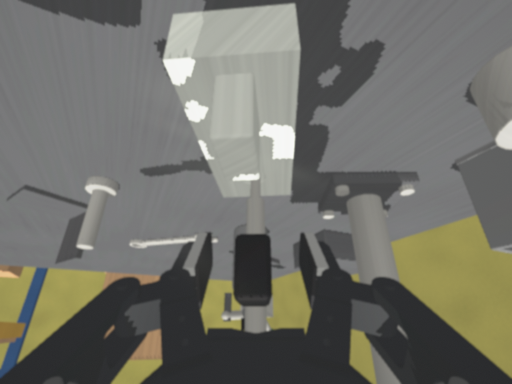

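The probe stands in the bore with its grip at (253,267) free between the fingers. I'll retreat, and check the lever position against the earlier pictures.

```bash
python3 -m handwheel '[[[0,0,0],[0,0,-1],5],[[0,0,0],[0,0,-3],5],[[0,0,0],[0,0,-4],3],[[0,0,0],[0,0,-4],1],[[0,0.13,0],[0,0,0],0],[[0,0.13,0],[0,0,0],0],[[0,0.13,0],[0,0,0],0],[[0,0.13,0],[0,0,0],0],[[0,0.13,0],[0,0,0],0],[[0,0.135,0],[0,0,0],0],[[0,0,0],[0,0,0],0]]'
python3 - <<'E'
from h import *
S=P("scene");D=P("side")
h=np.radians(-65);x=np.array([np.cos(h),np.sin(h),0]);y=np.array([-x[1],x[0],0]);o=np.array([.629,-.056,0])
f=lambda a,b,z:o+(x*a+y*b)/1e3+[0,0,z/1e3]
print("lever end",f(0,-129.2,312),proj(S,f(0,-129.2,312)),proj(D,f(0,-129.2,312)),"pivot",proj(S,f(0,-72,240)),proj(D,f(0,-72,240)))
plan(tcp=f(0,-115,450),ang=-65,tilt=0)
cv2.imwrite("pics/d17.png",r.capture("side"))
a=cv2.imread("pics/scene0.png")[130:230,150:260];b=cv2.imread("pics/side0.png")[160:240,260:348]
for im,u in((a,proj(S,f(0,-129.2,312))-[150,130]),(b,proj(D,f(0,-129.2,312))-[260,160])): im[int(round(u[1])),int(round(u[0]))]=(0,0,255)
cv2.imwrite("pics/crop17.png",np.hstack([cv2.resize(a,(396,360),interpolation=cv2.INTER_NEAREST),cv2.resize(b,(396,360),interpolation=cv2.INTER_NEAREST)]))
E
```

```text
t: 21.2
eef_pos: [0.5548, 0.103, 0.2407]
ee_rot: [0.002, 0.538, 0.843, 0.0]
contact_force: [0.1, 0.5, -0.4]
opening: 0.001
lever end [ 0.5119 -0.1106  0.312 ] [192.7863 147.9952] [273.8627 195.9415] pivot [199.3489 180.59  ] [287.9288 205.9447]
t 21.2 pos [0.5548 0.103  0.2407] tcp target [ 0.5248 -0.1046  0.45  ]
rotvec tool [ 0.0032  0.0033 -0.0028] as z then y then x [-0.0028  0.0033  0.0032]
shift cm in target frame [-17.5515 -11.4919 -20.9286] in current frame [-17.6522 -11.3758 -20.9073]
```

View pics/crop17.png

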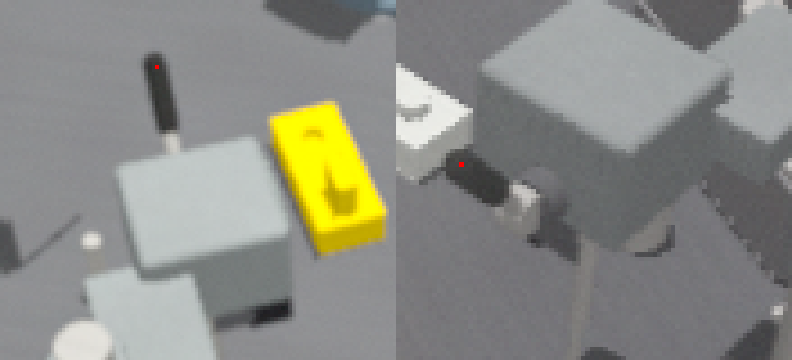

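View pics/d17.png

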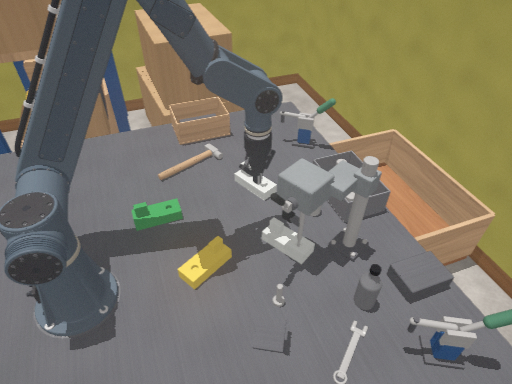

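The predicted lever end lands on the black lever in both pictures. I'll go up and over to it with the fingers shut.

```bash
python3 -m handwheel '[[[0,0,0],[0,0,-4.2],0],[[0,0,0],[0,0,-4.2],0],[[0,0,0],[0,0,-4.2],0],[[0,0,0],[0,0,-4.2],0],[[0,0,0],[0,0,-4.2],0],[[0,0,0],[-3.52,-2.28,0],0],[[0,0,0],[-3.52,-2.28,0],0],[[0,0,0],[-3.52,-2.28,0],0],[[0,0,0],[-3.52,-2.28,0],0],[[0,0,0],[-3.52,-2.28,0],0],[[0,0,0],[0,0,0],0],[[0,0,0],[0,0,0],0]]'
python3 - <<'E'
from h import *
s=r.get_state();print(s["joint_vel"])
plan(tcp=[.5248,-.1046,.41],ang=-65,tilt=0)
W=P("wrist",s)
cv2.imwrite("pics/w18.png",r.capture("wrist"));cv2.imwrite("pics/d18.png",cv2.resize(r.capture("side")[100:280,200:440],(800,600)))
E
```

```text
t: 22.75
eef_pos: [0.5242, -0.1022, 0.45]
ee_rot: [0.001, 0.537, 0.843, 0.0]
contact_force: [-0.2, -0.5, -0.7]
opening: 0.005
[ 0.0161  0.0006 -0.0039  0.0056  0.0005 -0.0062]
t 22.75 pos [ 0.5242 -0.1022  0.45  ] tcp target [ 0.5248 -0.1046  0.41  ]
rotvec tool [0.0013 0.0015 0.0001] as z then y then x [0.0001 0.0015 0.0013]
shift cm in target frame [-0.2398 -0.0476  3.9971] in current frame [-0.2336 -0.053   3.9974]
```

View pics/w18.png

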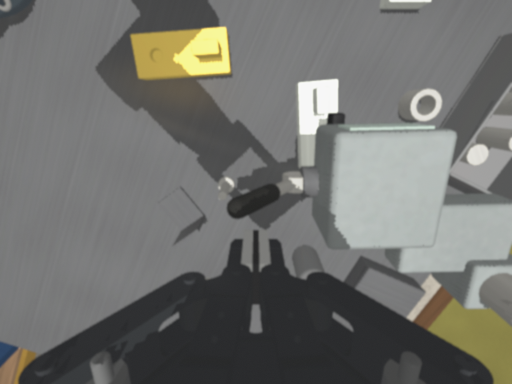

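View pics/d18.png

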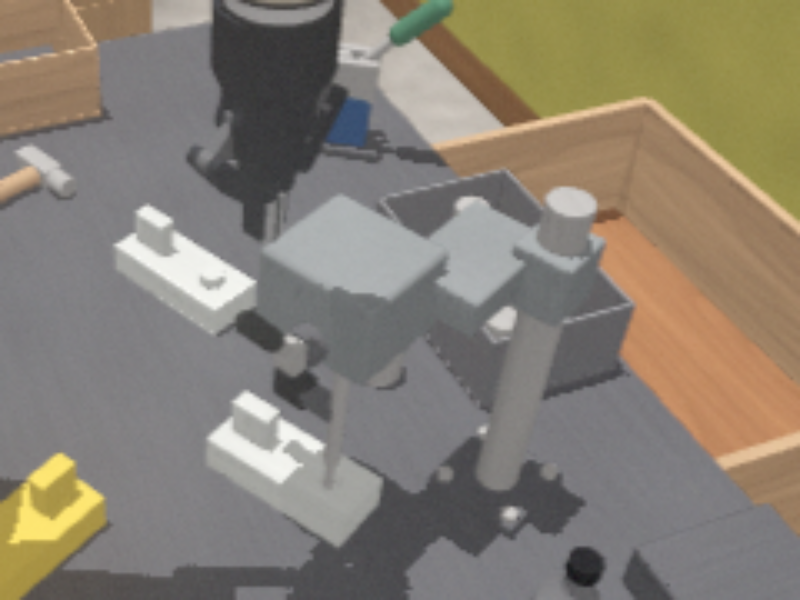

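Run:
```python
from h import *
s=r.get_state();W=P("wrist",s);T=toolpose(s)
h=np.radians(-65);x=np.array([np.cos(h),np.sin(h),0]);y=np.array([-x[1],x[0],0]);o=np.array([.629,-.056,0])
for n,u,z in(("end",(239,205),.315),("bar mid",(262,195),.29)):
    q=onz(W,u,z)-o; print(n,q@x*1e3,q@y*1e3)
q=s["eef_pos"]-o;print("tool",q@x*1e3,q@y*1e3,s["eef_pos"])
```

```text
end -3.2164286345776776 -125.93970477279962
bar mid -3.047082183340986 -106.8530165976782
tool -2.61443190318933 -114.12605146535525 [ 0.5245 -0.1019  0.4501]
```

```bash
python3 -m handwheel '[[[0,0,0],[0,0.2,2],0],[[0,0,0],[0,0,2],0],[[0,0,0],[0,0,0],0],[[0,0,0],[0,0,0.6],0],[[0,0,0],[0,0,0.6],0],[[0,0,0],[0,0,0.6],0],[[0,0,0],[0,0,0.6],0]]'; python3 st.py
python3 -m handwheel '[[[0,0,0],[0,0,0.6],0],[[0,0,0],[0,0,0.6],0],[[0,0,0],[0,0,0.6],0]]'; python3 st.py
```

```text
t: 23.72
eef_pos: [0.5266, -0.1027, 0.386]
ee_rot: [0.001, 0.538, 0.843, 0.0]
contact_force: [-0.6, -0.4, 0.7]
opening: 0.007
t 23.725 pos [ 0.5266 -0.1027  0.386 ] F [-0.5999 -0.4302  0.7148] M [-0.028  -0.0666 -0.0287] op 0.007
t: 24.1
eef_pos: [0.5269, -0.1028, 0.3683]
ee_rot: [0.002, 0.537, 0.843, 0.0]
contact_force: [-0.1, 0.1, 3.8]
opening: -0.001
t 24.1 pos [ 0.5269 -0.1028  0.3683] F [-0.0812  0.1108  3.796 ] M [ 0.0107 -0.0575 -0.0087] op -0.001
```

```bash
python3 -m handwheel '[[[0,0,0],[0,0,0.6],0],[[0,0,0],[0,0,0.6],0],[[0,0,0],[0,0,0.6],0],[[0,0,0],[0,0,0.6],0]]'>/dev/null; python3 st.py
python3 -m handwheel '[[[0,0,0],[0,0,0.6],0],[[0,0,0],[0,0,0.5],0],[[0,0,0],[0,0,0.4],0],[[0,0,0],[0,0,0],0]]' >/dev/null; python3 st.py
python3 - <<'E'
from h import *
cv2.imwrite("pics/w19.png",r.capture("wrist"));cv2.imwrite("pics/d19.png",cv2.resize(r.capture("side")[130:250,240:400],(800,600)))
E
```

```text
t 24.6 pos [ 0.5265 -0.1027  0.3439] F [-0.464   0.3653  4.157 ] M [-0.0391  0.1502  0.0138] op -0.001
t 25.1 pos [ 0.5265 -0.1026  0.3286] F [-0.0364  0.2812  0.2089] M [ 0.0282  0.0405 -0.0175] op -0.007
```

View pics/w19.png

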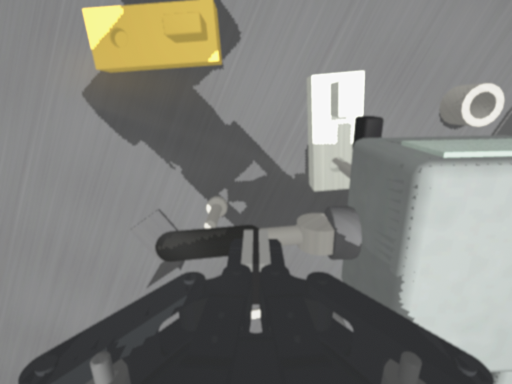

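View pics/d19.png

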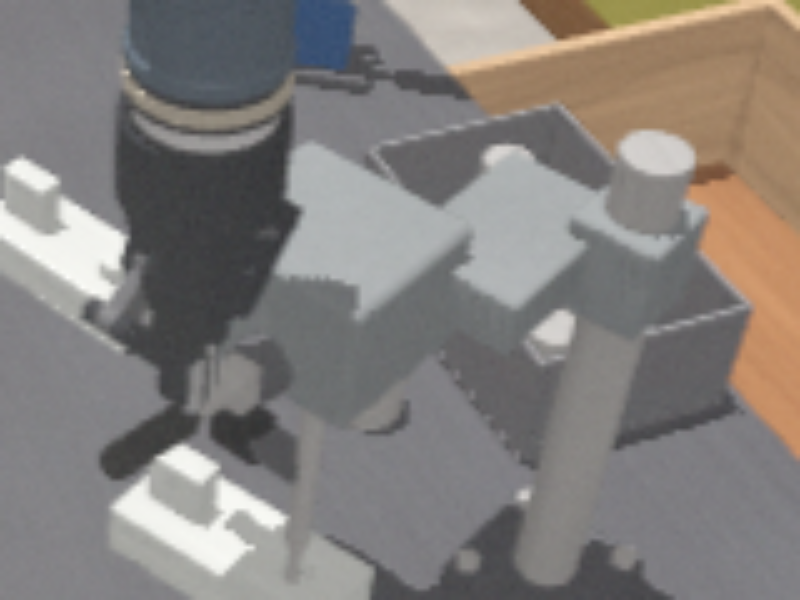

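The lever is nearly level, with its end at (165,245) in the wrist view. I'll press the last few millimetres while watching the force.

```bash
python3 -m handwheel '[[[0,0,0],[0,0,0.3],0],[[0,0,0],[0,0,0.3],0]]'>/dev/null; python3 st.py
python3 -m handwheel '[[[0,0,0],[0,0,0.15],0],[[0,0,0],[0,0,0],0]]' >/dev/null; python3 st.py
```

```text
t 25.45 pos [ 0.5264 -0.1027  0.3233] F [-2.8403 -0.7434  3.9541] M [-0.1978  0.6052  0.0131] op -0.001
t 25.7 pos [ 0.5267 -0.1026  0.3215] F [-1.6348 -0.2631  1.177 ] M [-0.0734  0.28   -0.0577] op -0.002
```

```bash
python3 -m handwheel '[[[0,0,0],[0,0,0.15],0],[[0,0,0],[0,0,0],0]]' >/dev/null; python3 st.py
```

```text
t 25.95 pos [ 0.5268 -0.1026  0.3211] F [-3.6114 -0.4737  8.3148] M [-0.0341  0.5752  0.0334] op 0.002
```

```bash
python3 -m handwheel '[[[0,0,0],[0,0,0.15],0],[[0,0,0],[0,0,0],0]]' >/dev/null; python3 st.py
```

```text
t 26.2 pos [ 0.5268 -0.1026  0.3208] F [-5.1741  0.2782 14.4724] M [-0.0197  0.957  -0.0121] op 0.002
```

The force rises against a stop with the fingertips at about 0.248 m, as expected for locked. I'll lift off and check everything.

```bash
python3 -m handwheel '[[[0,0,0],[0,0,-1],0],[[0,0,0],[0,0,-3],0],[[0,0,0],[0,0,-4],0],[[0,0,0],[0,0,-4],0],[[0,0,0],[2,-4,0],0],[[0,0,0],[2,-4,0],0],[[0,0,0],[2,-4,0],0],[[0,0,0],[0,0,0],0],[[0,0,0],[0,0,0],0]]'
python3 - <<'E'
from h import *
s=r.get_state();W=P("wrist",s);w=r.capture("wrist");a=r.capture("side");b=r.capture("scene")
S=P("scene");D=P("side")
cv2.imwrite("pics/w20.png",w);cv2.imwrite("pics/d20f.png",a);cv2.imwrite("pics/s20.png",b)
h=np.radians(-65);x=np.array([np.cos(h),np.sin(h),0]);y=np.array([-x[1],x[0],0]);o=np.array([.629,-.056,0])
e=o-.164*y+[0,0,.24]
for n,c in(("scene",S),("side",D),("wrist",W)): print(n,"locked end px",proj(c,e),"open",proj(c,o-.1292*y+[0,0,.312]))
cv2.imwrite("pics/d20.png",cv2.resize(a[150:270,250:350],(720,600*720//720),interpolation=cv2.INTER_CUBIC))
E
```

```text
t: 27.32
eef_pos: [0.3932, -0.0991, 0.4387]
ee_rot: [0.003, 0.538, 0.843, 0.001]
contact_force: [0.9, 0.5, -0.6]
opening: 0.001
scene locked end px [193.0231 157.5306] open [192.7863 147.9952]
side locked end px [262.7386 225.1318] open [273.8627 195.9415]
wrist locked end px [315.6715 235.7191] open [375.2114 275.7527]
```

View pics/d20f.png

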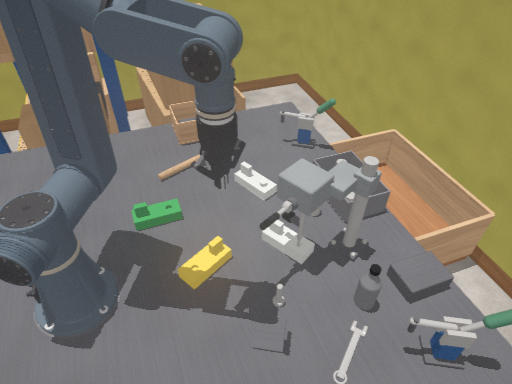

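View pics/w20.png

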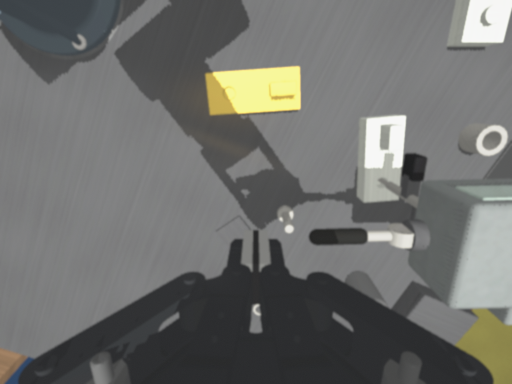

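View pics/s20.png

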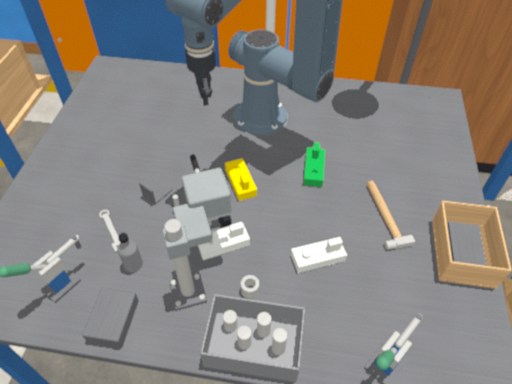

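View pics/d20.png

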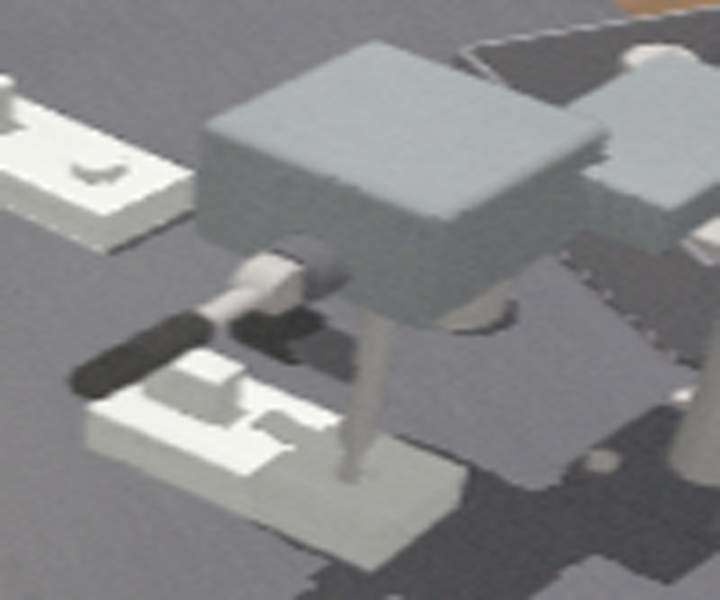

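Run:
```python
from h import *
for f in("w14","w16"):
    g=cv2.cvtColor(cv2.imread(f"pics/{f}.png"),cv2.COLOR_BGR2GRAY).astype(float)
    col=g[215:320,247:262].mean(1)
    d=np.diff(col); i=np.argsort(-abs(d))[:6]; print(f,[(215+k+.5,round(d[k])) for k in sorted(i)])
    print(col[10:30].astype(int))
# predicted row shift for static grip: tool pose before/after release
c=r.get_calibration("wrist")
def W(pos,q):
    T=toolpose(dict(eef_pos=np.array(pos),ee_rot=np.array(q)));return (K(c),np.linalg.inv(T@c["T_tool_cam"])[:3])
h=np.radians(-65);x=np.array([np.cos(h),np.sin(h),0]);o=np.array([.629,-.056,0])
a=W([.5891,.027,.1561],[.323,.497,.779,-.206]);b=W([.5903,.0272,.1553],[.324,.497,.779,-.205])
for z in(.0125,.0135,.0145):
    X=o-.065*x+[0,0,z+.089]; print(z,"bottom front edge held",proj(a,X),"released",proj(b,X))
```

```text
w14 [(np.float64(231.5), -27), (np.float64(232.5), -35), (np.float64(233.5), -22), (np.float64(303.5), 32), (np.float64(304.5), 32), (np.float64(305.5), 17)]
[135 135 135 135 135 133 122  95  60  38  36  37  37  37  37  37  37  37
  37  37]
w16 [(np.float64(232.5), -19), (np.float64(233.5), -37), (np.float64(234.5), -33), (np.float64(304.5), 17), (np.float64(305.5), 34), (np.float64(306.5), 27)]
[135 135 135 135 135 135 135 131 112  75  42  35  36  37  37  37  37  37
  37  37]
0.0125 bottom front edge held [255.6566 225.527 ] released [253.0294 226.7587]
0.0135 bottom front edge held [255.6591 227.3918] released [253.0283 228.637 ]
0.0145 bottom front edge held [255.6616 229.2688] released [253.0272 230.5277]
```

On release the grip's edge in the wrist picture shifted by 1.2 px. A probe that stayed still predicts 1.24 px, so it stayed on the plug. The lever end matches its locked position and the hand is clear, so I'm handing in.

Run:
```python
from h import *
a=cv2.imread("pics/scene0.png");b=cv2.imread("pics/s20.png")
# spare / bystander shift check: difference in patches
for n,(x0,y0,x1,y1) in dict(spare=(285,232,352,276),bush=(238,272,264,302),mallet=(362,178,418,252),oil=(116,230,144,275),spanner=(96,205,122,250)).items():
    print(n,cv2.absdiff(a[y0:y1,x0:x1],b[y0:y1,x0:x1]).max(2).mean().round(2), np.round(cv2.phaseCorrelate(cv2.cvtColor(a[y0:y1,x0:x1],6).astype(np.float64),cv2.cvtColor(b[y0:y1,x0:x1],6).astype(np.float64))[0],2))
print(r.job_done(),r.get_state()["t"])
```

```text
spare 1.38 [0.05 0.5 ]
bush 1.73 [0.45 0.08]
mallet 5.7 [-0.13  0.3 ]
oil 2.02 [-0.14  0.52]
spanner 1.78 [0.51 0.47]
the job is handed in; nothing more can be done
the job is handed in; nothing more can be done
```

The job is handed in at about 27.5 s of the 72 s allowed; no verdict was reported.

**What I did:** I gripped the near block (the one with the bore) by its rib and slid it flat until the bore was under the probe tip. I lowered the probe by its grip to the plug, let go, and only then pressed the lock lever down with shut fingertips.

**Last checks:**
- **Alignment:** bore and probe tip agreed to about 2 mm by the wrist camera. The side camera alone put the bore about 5–6 mm away, but the tip then entered the bore freely, well past its mouth.
- **Touching the plug:** the tip stopped about 34 mm down, with the force rising from about 1.5 N. It peaked at 13.6 N because I had queued one extra 1 mm step, and I eased it to about 7 N before letting go.
- **Still on the plug:** on release the grip moved 1.2 px in the wrist picture, and 1.24 px was predicted for a probe that had not moved.
- **Lock:** the lever ended level against its stop at 14.5 N, with my fingertips at about 248 mm. Its end matched the predicted locked position to about 1–2 px in the side and wrist views.
- **Bystanders:** the picture patches for the spare, bush, mallet, bottle and spanner differ from the start by about half a pixel or less. I only saw the angle bracket, the bolt and the green and yellow blocks by eye; they looked unmoved.

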